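Line up cable glands by size on the kit rail

TASK

Get the closure kit ready: stand the four loose cable glands upright on the white pads of the rail, one centred on each pad, in order of size. The largest goes on the pad next to the aluminium end stop, and they get smaller along the row so that the smallest is farthest from the stop.

Things in the scene. Friction and masses are not known exactly. Their poses are not given: they have to be found in the camera images.
- gland_22: the smallest of four loose grey plastic cable glands, standing upright on the table on its lock nut, at any yaw: a hexagon 22 mm across flats (about 25 mm over corners) and 36 mm tall in all, straight hexagonal sides from the foot (with a narrow neck between 6 and 12 mm up) to a shallow dome with a black centre that takes the top 4 mm. Origin: centre of its underside, z up; two of the flats face along its own +x and -x, the others every 60 degrees.
- gland_32: the second smallest of four loose grey plastic cable glands, standing upright on the table on its lock nut, at any yaw: a hexagon 32 mm across flats (about 37 mm over corners) and 48 mm tall in all, straight hexagonal sides from the foot (with a narrow neck between 6 and 12 mm up) to a shallow dome with a black centre that takes the top 5 mm. Origin: centre of its underside, z up; two of the flats face along its own +x and -x, the others every 60 degrees.
- gland_42: the second largest of four loose grey plastic cable glands, standing upright on the table on its lock nut, at any yaw: a hexagon 42 mm across flats (about 49 mm over corners) and 62 mm tall in all, straight hexagonal sides from the foot (with a narrow neck between 6 and 12 mm up) to a shallow dome with a black centre that takes the top 7 mm. Origin: centre of its underside, z up; two of the flats face along its own +x and -x, the others every 60 degrees.
- gland_54: the largest of four loose grey plastic cable glands, standing upright on the table on its lock nut, at any yaw: a hexagon 54 mm across flats (about 62 mm over corners) and 78 mm tall in all, straight hexagonal sides from the foot (with a narrow neck between 6 and 12 mm up) to a shallow dome with a black centre that takes the top 9 mm. Origin: centre of its underside, z up; two of the flats face along its own +x and -x, the others every 60 degrees.
- pad_a: one of four like white round pads, 66 mm across and 3 mm thick, in a straight row at 85 mm pitch on a fixed flat grey rail (70 mm wide, 390 mm long, top 8 mm above the table) that lies roughly crosswise behind the glands; at one end of the row (order a, b, c, d). Fixed. Origin: centre of its underside, at z = 8 mm, so its top is 11 mm above the table. Its y axis runs along the rail (towards pad_a's end), x across it.
- pad_b: one of four like white round pads, 66 mm across and 3 mm thick, in a straight row at 85 mm pitch on a fixed flat grey rail (70 mm wide, 390 mm long, top 8 mm above the table) that lies roughly crosswise behind the glands; next to pad_a (order a, b, c, d). Fixed. Origin: centre of its underside, at z = 8 mm, so its top is 11 mm above the table. Its y axis runs along the rail (towards pad_a's end), x across it.
- pad_c: one of four like white round pads, 66 mm across and 3 mm thick, in a straight row at 85 mm pitch on a fixed flat grey rail (70 mm wide, 390 mm long, top 8 mm above the table) that lies roughly crosswise behind the glands; next to pad_d (order a, b, c, d). Fixed. Origin: centre of its underside, at z = 8 mm, so its top is 11 mm above the table. Its y axis runs along the rail (towards pad_a's end), x across it.
- pad_d: one of four like white round pads, 66 mm across and 3 mm thick, in a straight row at 85 mm pitch on a fixed flat grey rail (70 mm wide, 390 mm long, top 8 mm above the table) that lies roughly crosswise behind the glands; at the other end of the row (order a, b, c, d). Fixed. Origin: centre of its underside, at z = 8 mm, so its top is 11 mm above the table. Its y axis runs along the rail (towards pad_a's end), x across it.
- end_stop: aluminium block fixed upright on one end of the rail, 60 mm across the rail, 14 mm along it, 30 mm high above the rail (38 mm above the table), 50 mm beyond the centre of the last pad; it may stand at pad_a's end or at pad_d's end (the other end has only a flat dark strip 3 mm thick). Origin: centre of its underside, at z = 8 mm.

How it is judged:
By the outcome, as a careful person would: the job done as asked, in the order asked, and still so for the second after the job is handed in, with the robot touching nothing.
It also fails if it takes over 112 s, if anything falls off the work surface, if the arm or the gripper's body presses on something with over 40 N, if the wrist force passes 120 N, or if a joint passes its speed limit or range.

ROBOT

A 6-joint arm with a two-finger parallel gripper is mounted at the origin on the work surface. World frame = base frame: x ahead of the robot, y to its left, z up, the work surface at z = 0. Lengths are in mm, angles in rad, forces in N, time in s.
With the tool pointing down it reaches from about 350 to 850 mm from the base axis. Payload 8.1 kg.
Tool frame: the origin (TCP) lies at the very end of the fingers, on their centre line; the grasp point (between the pads) lies 19 mm behind it; z points along the fingers, y is the direction in which the jaws open and shut (so a half turn about z gives the same grasp; the last joint's range is limited). The gripper opens to 85 mm and grips with 20 to 120 N. Pads are 22 mm wide; open, the fingers measure 114 mm over their backs; the gripper's body (76 mm by 85 mm) begins 54 mm behind the grasp point. The pads swing forward as they close: fully open they stand 13 mm farther back than shut.
Start: joints at [-1.316, 0.13, 1.488, -0, 1.523, -0.085], TCP at [199.999, -565.69, 231.292] pointing down, gripper open.
Joint ranges: [-2.96, 2.96], [-0.89, 2.26], [0.02, 2.5], [-1.34, 4.48], [0, 2.73], [-2.66, 2.66]. Speed limits (rad/s): [2.39, 2.39, 2.79, 3.14, 3.14, 3.14].

INTERFACE

Orientations are given as a unit quaternion [w, x, y, z].
In Python, from workcell import manip, camera, get_calibration, hand_in gives the robot as it stands. The module is installed in compiled form; this text tells all that it offers.
- The arm moves only by the shell command python3 -m jog 'ROWS' [FORCE]. ROWS is JSON, a list of rows, each an object with "translation": the shift along the tool's x, y, z normalised to -1 to 1, where 1 is 0.025 m, a list of three; "spin": the turn about the tool's z normalised to -1 to 1, where 1 is 90 degrees; "hand": the opening, from -1 (shut) to 1 (fully open). A call has 1 to 20 rows; each row shifts and turns the commanded pose from where the row before left it, along the tool's axes as they then stand; what a row does not reach is not made up. A row lasts 1/12 s, in which the tool goes at most 41.7 mm and 7.16 degrees, less where a joint would pass 70% of its speed; a pose out of reach is approached as far as the arm can. A call with a number of a shift or a turn outside -1 to 1 is refused whole. A call with a gripper value outside its range is refused whole. The fingers move at their own pace and stop on an object; FORCE is the grip in N (left out, the last holds). Time passes only in rows, so rows that do not move let the fingers close. It gives the time, the measured TCP pose, the force and the opening at its end, in the units of the state.
- manip.read_state(): the state, without advancing time (a new reading comes with each control period).
- camera(name): name is "scene" or "top"; returns the picture (420x560x3 uint8, red, green, blue); there is no depth.
- get_calibration(name): a dict with "fov_y" (degrees; the focal length in pixels is half the picture's height over the tangent of half this angle, whatever the lens; pixels are square), "cx", "cy" (the principal point, pixels), "R" (3x3) and "t" (3): a world point X has camera coordinates R X + t. Camera axes: x right, y down, z forward; pixel columns grow to the right and rows downward; lengths in mm; the calibration is good to about 2 mm. A picture is of the moment at which its call begins. get_calibration takes no time and is no camera call.
- hand_in(): hands the job in, once; it reports no verdict.
The state is a dict: "time_s": time; "q": joint angles; "qd": joint speeds; "effort": joint torques, N m; "ee_pos": TCP position; "ee_rot": TCP orientation; "contact_force": force on the tool from outside, world axes, zero at the start; "moment": the same for the moment, N m; "grip_width": finger opening in mm.
Only numpy, scipy, OpenCV 4.12 (cv2) and the standard library are available. Lean on these libraries where they do the work, as an engineer would, in place of code of your own. Each camera call takes 0.05 s, during which the arm holds its last target.

## Working session

There is one attempt and no reset: what is moved stays moved. The work goes in short steps, Python scripts to look and compute and a shell command to move; the robot and the scene stay as the last step left them, time stands still between calls to the robot, and variables do not carry over. Pictures are saved under pics/ and viewed, and the job is handed in when it is done.

```bash
mkdir -p pics
python3 - <<'E'
from workcell import manip,camera,get_calibration
import cv2
for n in("top","scene"):
    im=camera(n);cv2.imwrite(f"pics/{n}0.png",im[:,:,::-1]);print(n,get_calibration(n))
print(manip.read_state())
E
```

```text
top {'fov_y': 50.04402555757643, 'cx': 277.6431700430278, 'cy': 215.14636977875188, 'R': array([[ 0.02577424, -0.99966472,  0.0024754 ],
       [-0.98041058, -0.02576135, -0.19527277],
       [ 0.19527107,  0.0026061 , -0.98074585]]), 't': array([2.68071878e-01, 5.50198997e+02, 9.45362381e+02])}
scene {'fov_y': 44.57969036289422, 'cx': 282.0596800425755, 'cy': 206.80420553041958, 'R': array([[ 0.86067982,  0.50914583,  0.00087718],
       [ 0.42824701, -0.72299134, -0.5421144 ],
       [-0.2753811 ,  0.46696257, -0.84030423]]), 't': array([-483.66402147, -210.88399912, 1136.66504887])}
{'time_s': 0.1, 'q': array([-1.31635789e+00,  1.31124931e-01,  1.48917434e+00,  2.15396995e-05,
        1.52299008e+00, -8.54290659e-02]), 'qd': array([ 0.00175686, -0.00154889, -0.00351956, -0.00059233, -0.00014743,
        0.00028653]), 'effort': array([ 1.60403008e-03, -5.70955646e+01, -5.01941085e+01,  3.86151697e-06,
        8.06213880e-03, -2.91326489e-05]), 'ee_pos': array([ 199.90446674, -565.19483973,  230.3236809 ]), 'ee_rot': array([-8.46228669e-04,  9.85595707e-01,  1.69116479e-01, -6.08853675e-05]), 'contact_force': array([0.01551747, 0.76685029, 0.31368141]), 'moment': array([-0.0130149 ,  0.01609111, -0.01713327]), 'grip_width': 85.29208564065104}
```

View pics/top0.png

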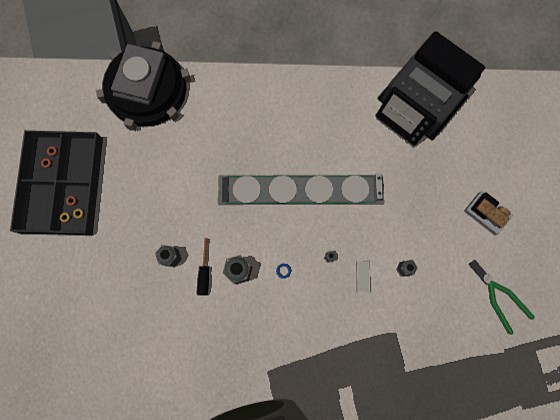

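View pics/scene0.png

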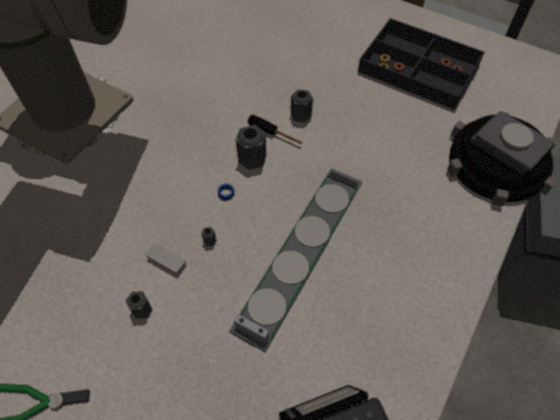

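The top view shows the glands at about (168,256) 42, (238,269) 54, (331,256) 22 and (407,268) 32. The pads are at row ~189, with the end stop at the right end (380,187).

Run:
```python
import cv2,numpy as np
t=cv2.imread("pics/top0.png");s=cv2.imread("pics/scene0.png")
def crop(im,c,r,k): 
    x,y=c;return cv2.convertScaleAbs(cv2.resize(im[y-r:y+r,x-r:x+r],None,fx=k,fy=k,interpolation=cv2.INTER_CUBIC),alpha=1.6)
a=np.hstack([crop(t,c,20,5) for c in((168,256),(238,269),(331,256),(407,268))])
b=np.hstack([crop(s,c,25,4) for c in((301,106),(251,147),(209,237),(139,305))])
cv2.imwrite("pics/crops.png",np.vstack([a,b]))
r=cv2.convertScaleAbs(cv2.resize(t[165:215,205:400],None,fx=4,fy=4,interpolation=cv2.INTER_CUBIC),alpha=1.3);cv2.imwrite("pics/rail.png",r)
```

```text
(no output)
```

View pics/crops.png

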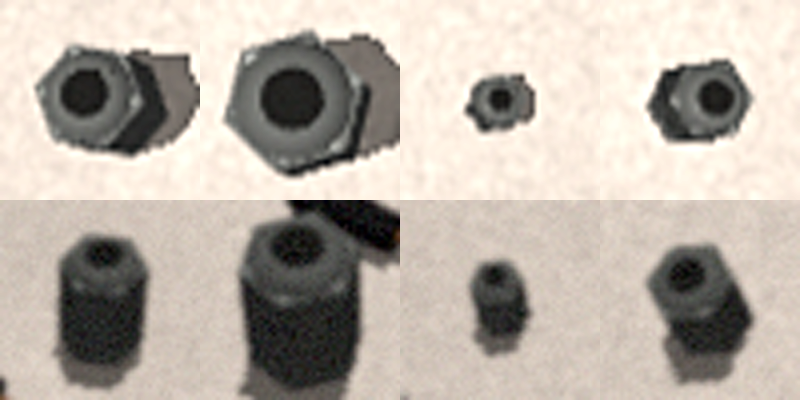

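View pics/rail.png

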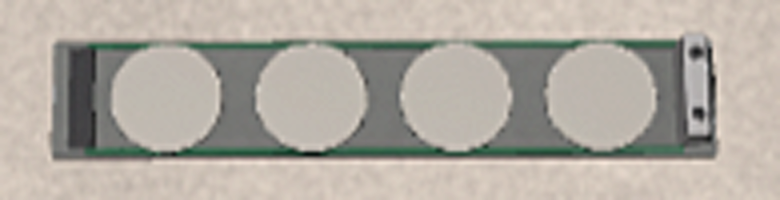

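```bash
cat > h.py <<'E'
import numpy as np,cv2
from workcell import camera,get_calibration,manip
def cal(n):
    c=get_calibration(n);return 210/np.tan(np.radians(c["fov_y"]/2)),c["cx"],c["cy"],c["R"],c["t"]
def ray(n,p):
    f,cx,cy,R,t=cal(n);d=R.T@np.array([(p[0]-cx)/f,(p[1]-cy)/f,1]);return -R.T@t,d
def onz(n,p,z):
    o,d=ray(n,p);return o+d*(z-o[2])/d[2]
def tri(p,s):
    A=[];b=[]
    for n,q in(("top",p),("scene",s)):
        o,d=ray(n,q);d/=np.linalg.norm(d);M=np.eye(3)-np.outer(d,d);A.append(M);b.append(M@o)
    return np.linalg.lstsq(np.vstack(A),np.hstack(b),rcond=None)[0]
def proj(n,X):
    f,cx,cy,R,t=cal(n);c=R@np.array(X)+t;return np.array([f*c[0]/c[2]+cx,f*c[1]/c[2]+cy])
def blobs(g,lo,hi,box,amin,k=8):
    x0,y0,x1,y1=box
    # upsample so thresholds work at sub-pixel level
    u=cv2.resize(g[y0:y1,x0:x1],None,fx=k,fy=k,interpolation=cv2.INTER_CUBIC)
    m=((u>=lo)&(u<=hi)).astype(np.uint8)
    n,l,st,ce=cv2.connectedComponentsWithStats(m,connectivity=4)
    return [((ce[i]+.5)/k-.5+[x0,y0],st[i,4]/k/k,l==i) for i in range(1,n) if st[i,4]/k/k>amin]
E
python3 - <<'E'
from h import *
t=cv2.imread("pics/top0.png",0);s=cv2.imread("pics/scene0.png",0)
P={}
for n,g,box in(("top",t,(225,170,375,210)),("scene",s,(240,175,360,330))):
    print(n)
    for c,a,_ in blobs(g,125 if n=="top" else 115,255,box,200):
        print(c.round(1),round(a),onz(n,c,11).round(1))
for n,r in(("42",((168,256),(301,104))),("54",((238,269),(250,134))),("22",((331,256),(209,231))),("32",((407,268),(137,298)))):
    pass
    for nm,g,c in(("top",t,r[0]),("scene",s,r[1])):
        print(n,nm);print(g[c[1]-6:c[1]+7,c[0]-6:c[0]+7])
E
```

```text
top
[298.7 172. ] 747 [664.  -32.5  11. ]
[282.3 188.8] 568 [622.    5.4  11. ]
[318.6 188.7] 571 [624.4 -79.8  11. ]
[354.8 188.5] 564 [ 627.1 -164.9   11. ]
[246.1 189. ] 567 [619.3  90.4  11. ]
[300.2 207. ] 764 [579.4 -37.3  11. ]
scene
[268.2 220.5] 5840 [540.6 -15.5  11. ]
[331.7 198. ] 555 [620.5  91.4  11. ]
[332.6 282.6] 5680 [704.9 -66.9  11. ]
[311.9 230.9] 692 [622.9   6.7  11. ]
[290.2 266.8] 826 [625.3 -78.3  11. ]
[266.6 306. ] 965 [ 627.8 -163.3   11. ]
42 top
[[64 25 17 18 19 15 63 70 44 51 44 56 43]
 [17 16 19 19 20 15 45 69 68 60 51 38 58]
 [19 21 20 21 20 18 16 60 69 63 54 47 64]
 [18 22 22 21 20 18 17 40 67 63 55 49 50]
 [19 20 19 23 20 21 15 35 69 66 56 48 50]
 [20 23 18 21 21 19 15 36 69 66 57 47 74]
 [19 19 22 23 19 19 20 62 72 64 55 42 97]
 [16 17 21 17 16 12 37 72 70 63 53 43 76]
 [40 25 15 20 26 41 63 71 67 60 51 54 74]
 [70 53 46 52 59 76 75 69 61 54 54 64 48]
 [75 77 78 78 76 73 68 64 57 50 62 48 24]
 [68 71 70 68 70 67 61 56 55 57 58 29 24]
 [63 65 64 64 63 58 56 55 69 64 27 25 28]]
42 scene
[[42 49 48 51 48 39 46 44 48 49 47 48 54]
 [40 45 51 47 53 55 5
[... 3451 characters left out ...]
1 58 59 57 69 67]
 [29 35 48 57 62 64 69 72 74 74 70 64 60]
 [30 33 33 46 70 73 66 60 65 58 54 47 79]
 [40 37 33 29 70 74 62 46 50 39 37 68 96]]
32 scene
[[98 80 65 60 61 63 66 58 61 55 66 65 88]
 [71 59 55 53 52 55 53 55 55 52 57 55 74]
 [58 48 50 41 34 39 40 47 51 54 53 52 58]
 [51 44 35 29 22 16 25 28 46 54 57 53 48]
 [47 32 12 20 22 12  1 20 41 48 54 49 50]
 [38 12 25  9  6 20 15 20 17 43 58 53 53]
 [29 20  6 15  3  7 12 12 20 44 54 57 54]
 [25  5 17  8 11 18 15 21 18 41 54 52 47]
 [30 22 19 19 24 17 13 14 28 42 54 48 48]
 [30 25 18 14  9 13 24 29 40 50 51 51 48]
 [39 35 21 17 23 28 37 42 50 54 52 44 45]
 [49 47 43 36 42 40 44 52 49 49 41 49 47]
 [50 51 47 51 48 55 52 50 48 46 49 44 38]]
```

Run:
```python
from h import *
t=cv2.imread("pics/top0.png",0);s=cv2.imread("pics/scene0.png",0)
D={"42":((168,256),(301,104),62),"54":((238,269),(250,134),78),"22":((331,256),(209,231),36),"32":((407,268),(137,298),48)}
for n,(a,b,H) in D.items():
    r=8
    bt=[min(blobs(g,0,th,(c[0]-14,c[1]-14,c[0]+14,c[1]+14),6),key=lambda B:np.hypot(*(B[0]-c))) for g,th,c in((t,42,a),(s,34,b))]
    X=tri(bt[0][0],bt[1][0])
    print(n,[ (B[0].round(1),round(B[1])) for B in bt],X.round(1),onz("top",bt[0][0],H).round(1),onz("scene",bt[1][0],H).round(1))
rows=[]
T=cv2.imread("pics/top0.png")
big=[]
for n in D:
    x,y=D[n][0]
    c=cv2.convertScaleAbs(cv2.resize(T[y-20:y+20,x-20:x+20],(400,300)[:1]*2,interpolation=cv2.INTER_CUBIC),alpha=2.2)
    for i in range(0,400,50):cv2.putText(c,str(x-20+i//10),(i,8),0,.3,(0,0,255));cv2.putText(c,str(y-20+i//10),(0,i+3),0,.3,(255,0,0))
    big.append(c)
cv2.imwrite("pics/z1.png",np.hstack(big[:2]));cv2.imwrite("pics/z2.png",np.hstack(big[2:]))
```

```text
42 [(array([164.5, 254.1]), 71), (array([300.9, 109.9]), 283)] [457.7 266.4  12.6] [456.1 257.4  62. ] [476.5 220.5  62. ]
54 [(array([236. , 268.2]), 121), (array([249.9, 133.1]), 108)] [428.8 100.1  80.5] [428.4  99.7  78. ] [428.2 102.6  78. ]
22 [(array([330.7, 255.4]), 17), (array([207.3, 230.8]), 23)] [ 465.8 -104.9   38.3] [ 465.5 -105.7   36. ] [ 465.3 -103.4   36. ]
32 [(array([409.8, 267.1]), 39), (array([135.1, 298.5]), 62)] [ 443.3 -276.    50.6] [ 443.  -277.3   48. ] [ 442.6 -275.    48. ]
```

View pics/z1.png

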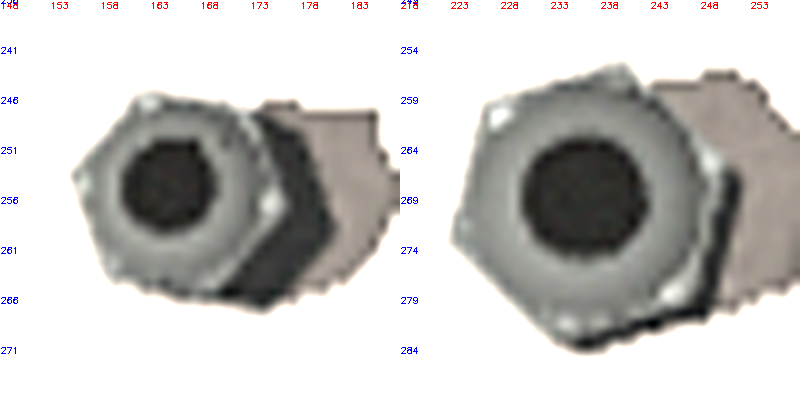

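View pics/z2.png

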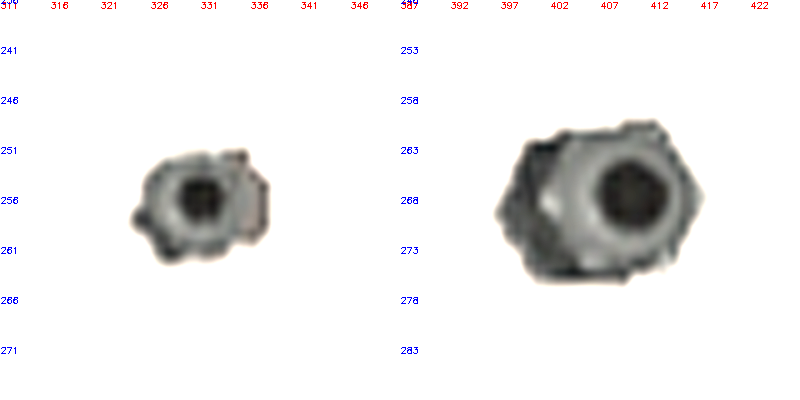

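```bash
cat >> h.py <<'E'
def plan(x,y,z,jaw=None):
    """remaining shift in the present tool axes, in row units, and the spin left (rows of 1)"""
    from scipy.spatial.transform import Rotation as Ro
    st=manip.read_state();w=st["ee_rot"];R=Ro.from_quat([w[1],w[2],w[3],w[0]]).as_matrix()
    d=R.T@(np.array([x,y,z])-st["ee_pos"])/25
    j=np.degrees(np.arctan2(R[1,1],R[0,1]))
    print("t",round(st["time_s"],2),"pos",st["ee_pos"].round(1),"jaw",round(j,1),"tilt",round(np.degrees(np.arccos(-R[2,2])),2),"w",round(st["grip_width"],1),"F",st["contact_force"].round(1),"q",st["q"].round(2))
    print("units",d.round(2),"spin",None if jaw is None else round((j-jaw)/90,3))
E
python3 -m jog '[{"translation":[0,0,0],"spin":-0.079,"hand":1},{"translation":[0,0,0],"spin":-0.079,"hand":1},{"translation":[0,0,0],"spin":-0.079,"hand":1},{"translation":[0,0,0],"spin":-0.079,"hand":1},{"translation":[0,0,0],"spin":-0.079,"hand":1},{"translation":[0,0,0],"spin":-0.079,"hand":1},{"translation":[0,0,0],"spin":-0.079,"hand":1},{"translation":[0,0,0],"spin":-0.079,"hand":1},{"translation":[0,0,0],"spin":-0.079,"hand":1},{"translation":[0,0,0],"spin":-0.079,"hand":1},{"translation":[0,0,0],"spin":-0.079,"hand":1},{"translation":[0,0,0],"spin":-0.079,"hand":1},{"translation":[0,0,0],"spin":-0.058,"hand":1}]' 60
python3 -c "
from h import *
plan(428.3,101.2,200,20)"
```

```text
time_s: 1.18
ee_pos: [199.9, -565.4, 230.7]
ee_rot: [-0.0, 0.571, 0.821, 0.0]
contact_force: [-0.5, 0.2, -0.5]
grip_width: 85.3
t 1.18 pos [ 199.9 -565.4  230.7] jaw 20.4 tilt 0.06 w 85.3 F [-0.5  0.2 -0.5] q [-1.32  0.13  1.49  0.    1.52 -1.67]
units [21.81 17.85  1.25] spin 0.004
```

```bash
python3 -m jog '[{"translation":[0.98,0.8,0],"spin":0,"hand":1},{"translation":[0.98,0.8,0],"spin":0,"hand":1},{"translation":[0.98,0.8,0],"spin":0,"hand":1},{"translation":[0.98,0.8,0],"spin":0,"hand":1},{"translation":[0.98,0.8,0],"spin":0,"hand":1},{"translation":[0.98,0.8,0],"spin":0,"hand":1},{"translation":[0.98,0.8,0],"spin":0,"hand":1},{"translation":[0.98,0.8,0],"spin":0,"hand":1},{"translation":[0.98,0.8,0],"spin":0,"hand":1},{"translation":[0.98,0.8,0],"spin":0,"hand":1},{"translation":[0.98,0.8,0],"spin":0,"hand":1},{"translation":[0.98,0.8,0],"spin":0,"hand":1},{"translation":[0.98,0.8,0],"spin":0,"hand":1},{"translation":[0.98,0.8,0],"spin":0,"hand":1},{"translation":[0.98,0.8,0],"spin":0,"hand":1},{"translation":[0.98,0.8,0],"spin":0,"hand":1},{"translation":[0.98,0.8,0],"spin":0,"hand":1},{"translation":[0.98,0.8,0],"spin":0,"hand":1}]'
python3 -c "
from h import *
plan(428.3,101.2,180,20)"
```

```text
time_s: 2.68
ee_pos: [387.4, -26.5, 231.1]
ee_rot: [0.0, 0.574, 0.819, -0.0]
contact_force: [1.6, -1.5, 0.0]
grip_width: 85.0
t 2.68 pos [387.4 -26.5 231.1] jaw 20.0 tilt 0.0 w 85.0 F [ 1.6 -1.5  0. ] q [-0.2  -0.48  2.03 -0.    1.59 -0.55]
units [4.24 3.29 2.04] spin 0.0
```

```bash
python3 -m jog '[{"translation":[0.95,0.8,0.5],"spin":0,"hand":1},{"translation":[0.95,0.8,0.5],"spin":0,"hand":1},{"translation":[0.95,0.8,0.5],"spin":0,"hand":1},{"translation":[0.95,0.7,0.5],"spin":0,"hand":1},{"translation":[0,0,0],"spin":0,"hand":1},{"translation":[0,0,0],"spin":0,"hand":1}]'
python3 -c "
from h import *
plan(428.3,101.2,26,20)"
```

```text
time_s: 3.18
ee_pos: [426.6, 88.8, 179.9]
ee_rot: [-0.001, 0.572, 0.82, -0.001]
contact_force: [0.5, -0.6, -0.8]
grip_width: 85.7
t 3.18 pos [426.6  88.8 179.9] jaw 20.2 tilt 0.19 w 85.7 F [ 0.5 -0.6 -0.8] q [ 0.09 -0.3   1.99 -0.    1.46 -0.26]
units [0.44 0.25 6.15] spin 0.002
```

```bash
python3 -m jog '[{"translation":[0.44,0.25,0.3],"spin":0,"hand":1},{"translation":[0,0,0.9],"spin":0,"hand":1},{"translation":[0,0,0.9],"spin":0,"hand":1},{"translation":[0,0,0],"spin":0,"hand":1},{"translation":[0,0,0],"spin":0,"hand":1}]'
python3 - <<'E'
from h import *
plan(428.3,101.2,26,20)
cv2.imwrite("pics/s1.png",camera("scene")[:,:,::-1])
E
```

```text
time_s: 3.6
ee_pos: [428.8, 99.1, 128.3]
ee_rot: [-0.001, 0.574, 0.819, -0.001]
contact_force: [0.1, 0.1, 0.6]
grip_width: 85.8
t 3.6 pos [428.8  99.1 128.3] jaw 19.9 tilt 0.15 w 85.8 F [0.1 0.1 0.6] q [ 0.11 -0.24  2.04 -0.    1.35 -0.24]
units [0.08 0.02 4.09] spin -0.001
```

View pics/s1.png

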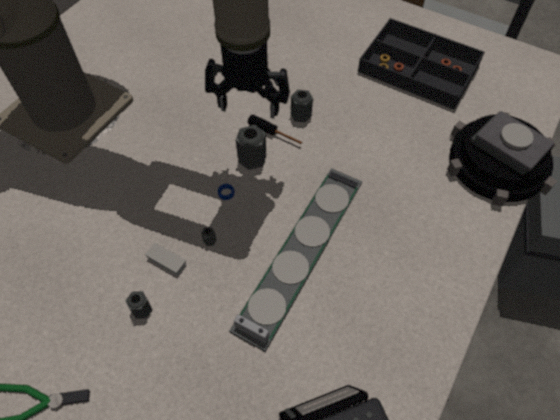

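The gripper stands open directly above the large gland at (251,145). It now goes down and closes.

```bash
python3 -m jog '[{"translation":[0.08,0.02,0.8],"spin":0,"hand":1},{"translation":[0,0,0.8],"spin":0,"hand":1},{"translation":[0,0,0.8],"spin":0,"hand":1},{"translation":[0,0,0.8],"spin":0,"hand":1},{"translation":[0,0,0.8],"spin":0,"hand":1},{"translation":[0,0,0],"spin":0,"hand":1},{"translation":[0,0,0],"spin":0,"hand":1},{"translation":[0,0,0],"spin":0,"hand":0},{"translation":[0,0,0],"spin":0,"hand":0},{"translation":[0,0,0],"spin":0,"hand":-0.5},{"translation":[0,0,0],"spin":0,"hand":-0.5},{"translation":[0,0,0],"spin":0,"hand":-0.5},{"translation":[0,0,0],"spin":0,"hand":-0.5},{"translation":[0,0,0],"spin":0,"hand":-0.5},{"translation":[0,0,0],"spin":0,"hand":-0.5},{"translation":[0,0,0],"spin":0,"hand":-0.5}]' 60
python3 -c "
from h import *
plan(428.3,101.2,180,1.7)"
```

```text
time_s: 4.98
ee_pos: [431.4, 102.3, 30.9]
ee_rot: [0.001, 0.573, 0.819, 0.001]
contact_force: [-1.2, 0.0, 8.0]
grip_width: 53.3
t 4.98 pos [431.4 102.3  30.9] jaw 20.0 tilt 0.2 w 53.3 F [-1.2  0.   8. ] q [ 0.12 -0.1   2.11 -0.    1.13 -0.23]
units [-0.01 -0.11 -5.96] spin 0.203
```

```bash
python3 -m jog '[{"translation":[0,0,-0.5],"spin":0,"hand":-0.5},{"translation":[0,0,-0.8],"spin":0,"hand":-0.5},{"translation":[0,0,-0.8],"spin":0.05,"hand":-0.5},{"translation":[0,0,-0.8],"spin":0.05,"hand":-0.5},{"translation":[0,0,-0.8],"spin":0.05,"hand":-0.5},{"translation":[0,0,0],"spin":0.053,"hand":-0.5},{"translation":[0,0,0],"spin":0,"hand":-0.5},{"translation":[0,0,0],"spin":0,"hand":-0.5}]'
python3 - <<'E'
from h import *
plan(627.5,-164.1,122,1.7)
cv2.imwrite("pics/s2.png",camera("scene")[:,:,::-1])
E
```

```text
time_s: 5.65
ee_pos: [429.8, 102.2, 121.8]
ee_rot: [0.0, 0.695, 0.719, 0.0]
contact_force: [-0.0, 0.3, -0.3]
grip_width: 53.0
t 5.65 pos [429.8 102.2 121.8] jaw 1.9 tilt 0.05 w 53.0 F [-0.   0.3 -0.3] q [ 0.12 -0.23  2.04  0.    1.33  0.08]
units [-10.91   7.55  -0.  ] spin 0.002
```

View pics/s2.png

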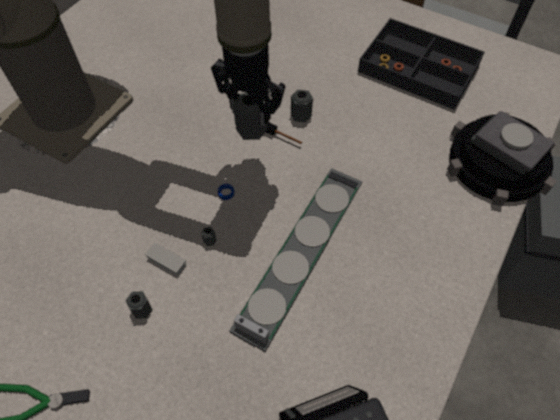

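The picture shows the large gland lifted clear in the jaws at (250,115). Next it goes to the pad by the stop.

```bash
python3 -m jog '[{"translation":[-0.5,0.35,0],"spin":0,"hand":-0.5},{"translation":[-0.8,0.55,0],"spin":0,"hand":-0.5},{"translation":[-0.8,0.55,0],"spin":0,"hand":-0.5},{"translation":[-0.8,0.55,0],"spin":0,"hand":-0.5},{"translation":[-0.8,0.55,0],"spin":0,"hand":-0.5},{"translation":[-0.8,0.55,0],"spin":0,"hand":-0.5},{"translation":[-0.8,0.55,0],"spin":0,"hand":-0.5},{"translation":[-0.8,0.55,0],"spin":0,"hand":-0.5},{"translation":[-0.8,0.55,0],"spin":0,"hand":-0.5},{"translation":[-0.8,0.55,0],"spin":0,"hand":-0.5},{"translation":[-0.8,0.55,0],"spin":0,"hand":-0.5},{"translation":[-0.8,0.55,0],"spin":0,"hand":-0.5},{"translation":[-0.8,0.55,0],"spin":0,"hand":-0.5},{"translation":[-0.5,0.35,0],"spin":0,"hand":-0.5},{"translation":[-0.3,0.2,0],"spin":0,"hand":-0.5},{"translation":[0,0,0],"spin":0,"hand":-0.5},{"translation":[0,0,0],"spin":0,"hand":-0.5},{"translation":[0,0,0],"spin":0,"hand":-0.5}]'
python3 - <<'E'
from h import *
plan(627.5,-164.1,42.5,1.7)
cv2.imwrite("pics/t2.png",cv2.resize(camera("top")[150:230,190:410,::-1],None,fx=3.5,fy=3.5))
E
```

```text
time_s: 7.2
ee_pos: [624.5, -163.5, 120.7]
ee_rot: [-0.001, 0.696, 0.718, -0.0]
contact_force: [0.5, 0.5, -1.2]
grip_width: 53.2
t 7.2 pos [ 624.5 -163.5  120.7] jaw 1.8 tilt 0.09 w 53.2 F [ 0.5  0.5 -1.2] q [-0.34  0.33  1.47  0.    1.35 -0.37]
units [-0.03  0.12  3.13] spin 0.001
```

View pics/t2.png

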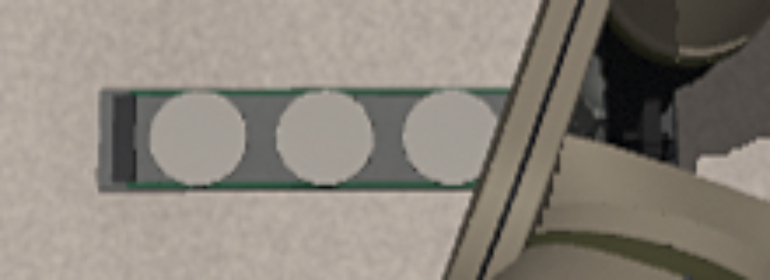

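The arm hides the pad from the top camera, so I'll check the placing after the arm is clear.

```bash
python3 -m jog '[{"translation":[-0.03,0.12,0.6],"spin":0,"hand":-0.5},{"translation":[0,0,0.7],"spin":0,"hand":-0.5},{"translation":[0,0,0.7],"spin":0,"hand":-0.5},{"translation":[0,0,0.5],"spin":0,"hand":-0.5},{"translation":[0,0,0.3],"spin":0,"hand":-0.5},{"translation":[0,0,0],"spin":0,"hand":-0.5},{"translation":[0,0,0],"spin":0,"hand":-0.5},{"translation":[0,0,0],"spin":0,"hand":-0.5}]'
python3 - <<'E'
from h import *
plan(627.5,-164.1,42.5,1.7);plan(627.5,-164.1,42.5,1.7)
im=camera("scene");cv2.imwrite("pics/s3.png",cv2.resize(im[200:350,200:350,::-1],None,fx=4,fy=4))
plan(627.5,-164.1,42.5,1.7)
E
```

```text
time_s: 7.92
ee_pos: [629.1, -165.4, 52.4]
ee_rot: [0.001, 0.696, 0.718, 0.0]
contact_force: [1.0, 0.2, -0.9]
grip_width: 53.5
t 7.92 pos [ 629.1 -165.4   52.4] jaw 1.7 tilt 0.1 w 53.5 F [ 1.   0.2 -0.9] q [-0.34  0.41  1.5   0.    1.23 -0.37]
units [ 0.05 -0.06  0.4 ] spin 0.0
t 7.92 pos [ 629.1 -165.4   52.4] jaw 1.7 tilt 0.1 w 53.5 F [ 1.   0.2 -0.9] q [-0.34  0.41  1.5   0.    1.23 -0.37]
units [ 0.05 -0.06  0.4 ] spin 0.0
t 7.97 pos [ 629.3 -165.5   52.7] jaw 1.7 tilt 0.13 w 53.3 F [-0.5 -0.5 -1.1] q [-0.34  0.4   1.5   0.    1.23 -0.37]
units [ 0.06 -0.07  0.41] spin 0.0
```

View pics/s3.png

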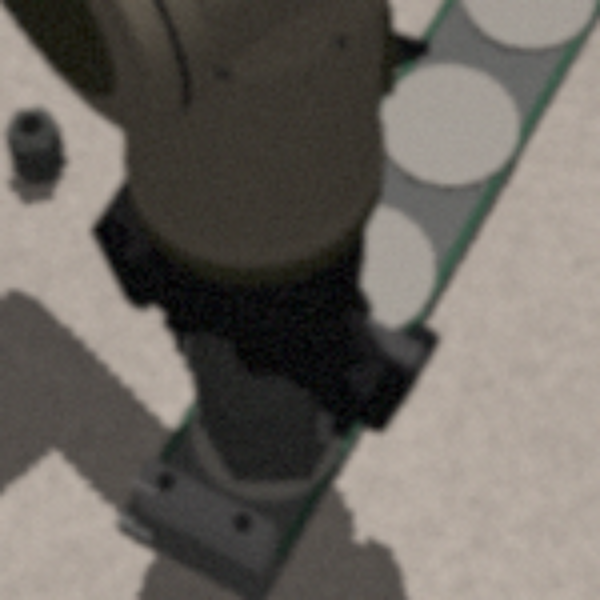

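```bash
python3 -m jog '[{"translation":[0.05,-0.06,0.15],"spin":0,"hand":-0.5},{"translation":[0,0,0.15],"spin":0,"hand":-0.5},{"translation":[0,0,0.05],"spin":0,"hand":-0.5},{"translation":[0,0,0],"spin":0,"hand":-0.5},{"translation":[0,0,0],"spin":0,"hand":-0.5},{"translation":[0,0,0],"spin":0,"hand":-0.5}]'
python3 - <<'E'
from h import *
plan(627.5,-164.1,42.2,1.7)
E
```

```text
time_s: 8.47
ee_pos: [626.7, -164.0, 42.5]
ee_rot: [-0.0, 0.696, 0.718, -0.0]
contact_force: [-0.7, -0.3, -1.3]
grip_width: 52.9
t 8.47 pos [ 626.7 -164.    42.5] jaw 1.7 tilt 0.0 w 52.9 F [-0.7 -0.3 -1.3] q [-0.34  0.41  1.51  0.    1.22 -0.37]
units [-0.01  0.03  0.01] spin 0.0
```

```bash
python3 -m jog '[{"translation":[0,0,0.03],"spin":0,"hand":-0.5},{"translation":[0,0,0],"spin":0,"hand":-0.5},{"translation":[0,0,0],"spin":0,"hand":-0.5}]'
python3 -m jog '[{"translation":[0,0,0.03],"spin":0,"hand":-0.5},{"translation":[0,0,0],"spin":0,"hand":-0.5},{"translation":[0,0,0],"spin":0,"hand":-0.5}]'
```

```text
time_s: 8.72
ee_pos: [626.9, -164.0, 42.0]
ee_rot: [0.0, 0.696, 0.718, 0.0]
contact_force: [-1.3, -0.2, 0.9]
grip_width: 53.1
time_s: 8.97
ee_pos: [627.0, -164.0, 42.0]
ee_rot: [0.0, 0.696, 0.718, 0.0]
contact_force: [-2.4, 1.0, 5.6]
grip_width: 53.3
```

```bash
python3 -m jog '[{"translation":[0,0,0],"spin":0,"hand":0.35},{"translation":[0,0,0],"spin":0,"hand":0.45},{"translation":[0,0,0],"spin":0,"hand":0.7},{"translation":[0,0,0],"spin":0,"hand":1},{"translation":[0,0,0],"spin":0,"hand":1},{"translation":[0,0,0],"spin":0,"hand":1},{"translation":[0,0,-0.3],"spin":0,"hand":1},{"translation":[0,0,-0.8],"spin":0,"hand":1},{"translation":[0,0,-0.9],"spin":0,"hand":1},{"translation":[0,0,-0.9],"spin":0,"hand":1},{"translation":[0,0,-0.9],"spin":0,"hand":1},{"translation":[0,0,-0.9],"spin":0,"hand":1},{"translation":[0,0,0],"spin":0,"hand":1},{"translation":[0,0,0],"spin":0,"hand":1}]'
python3 - <<'E'
from h import *
plan(456.1,258.7,160,-8.5)
E
```

```text
time_s: 10.13
ee_pos: [628.2, -164.5, 161.3]
ee_rot: [0.002, 0.696, 0.718, 0.001]
contact_force: [-0.7, 1.4, -0.1]
grip_width: 85.5
t 10.13 pos [ 628.2 -164.5  161.3] jaw 1.7 tilt 0.27 w 85.5 F [-0.7  1.4 -0.1] q [-0.33  0.3   1.43 -0.    1.41 -0.37]
units [17.13 -6.37 -0.  ] spin 0.114
```

```bash
python3 -m jog '[{"translation":[0.95,-0.353,0],"spin":0,"hand":1},{"translation":[0.95,-0.353,0],"spin":0,"hand":1},{"translation":[0.95,-0.353,0],"spin":0,"hand":1},{"translation":[0.95,-0.353,0],"spin":0,"hand":1},{"translation":[0.95,-0.353,0],"spin":0,"hand":1},{"translation":[0.95,-0.353,0],"spin":0,"hand":1},{"translation":[0.95,-0.353,0],"spin":0,"hand":1},{"translation":[0.95,-0.353,0],"spin":0,"hand":1},{"translation":[0.95,-0.353,0],"spin":0,"hand":1},{"translation":[0.95,-0.353,0],"spin":0,"hand":1},{"translation":[0.95,-0.353,0],"spin":0,"hand":1},{"translation":[0.95,-0.353,0],"spin":0,"hand":1},{"translation":[0.95,-0.353,0],"spin":0,"hand":1},{"translation":[0.95,-0.353,0],"spin":0,"hand":1},{"translation":[0.95,-0.353,0],"spin":0,"hand":1},{"translation":[0.95,-0.353,0],"spin":0,"hand":1},{"translation":[0.95,-0.353,0],"spin":0,"hand":1},{"translation":[0.95,-0.353,0],"spin":0,"hand":1},{"translation":[0,0,0],"spin":0.057,"hand":1},{"translation":[0,0,0],"spin":0.057,"hand":1}]'
python3 -m jog '[{"translation":[0,0,0],"spin":0,"hand":1},{"translation":[0,0,0],"spin":0,"hand":1}]'
python3 - <<'E'
from h import *
plan(456.1,258.7,26,-8.5)
im=camera("top");cv2.imwrite("pics/t3f.png",im[:,:,::-1]);cv2.imwrite("pics/t3.png",cv2.resize(im[150:230,190:410,::-1],None,fx=3.5,fy=3.5,interpolation=cv2.INTER_CUBIC))
im=camera("scene");cv2.imwrite("pics/s4f.png",im[:,:,::-1]);cv2.imwrite("pics/s4.png",cv2.resize(im[200:350,200:350,::-1],None,fx=4,fy=4,interpolation=cv2.INTER_CUBIC))
E
```

```text
time_s: 11.8
ee_pos: [453.4, 259.6, 157.0]
ee_rot: [-0.0, 0.758, 0.652, -0.001]
contact_force: [0.1, -0.3, -0.3]
grip_width: 85.3
time_s: 11.97
ee_pos: [454.3, 258.3, 157.4]
ee_rot: [-0.0, 0.757, 0.654, -0.001]
contact_force: [0.4, -0.3, -0.3]
grip_width: 85.4
t 11.97 pos [454.3 258.3 157.4] jaw -8.4 tilt 0.11 w 85.4 F [ 0.4 -0.3 -0.3] q [ 0.42 -0.03  1.79 -0.    1.38  0.56]
units [0.03 0.08 5.25] spin 0.002
```

View pics/t3.png

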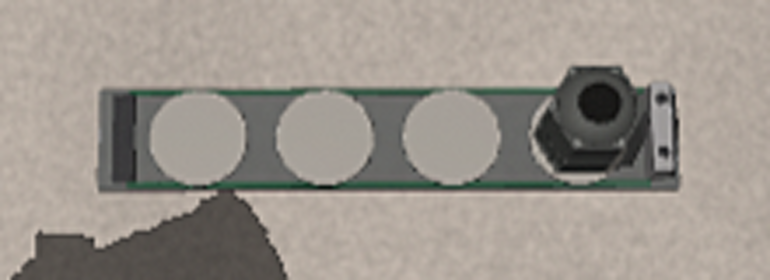

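View pics/s4.png

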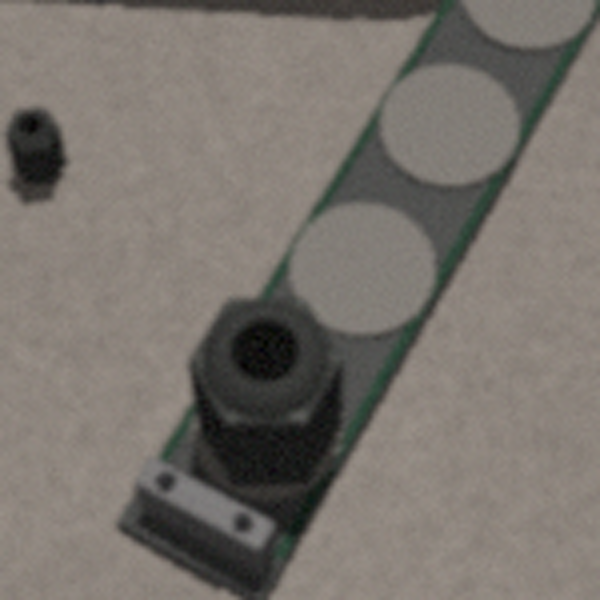

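Run:
```python
from h import *
t=cv2.imread("pics/t3f.png",0);s=cv2.imread("pics/s4f.png",0)
for n,g,th,c in(("top",t,36,(361,179)),("scene",s,26,(266,287))):
  for c,a,_ in blobs(g,0,th,(c[0]-9,c[1]-9,c[0]+9,c[1]+9),15): print(n,c.round(1),round(a),onz(n,c,89).round(1))
```

```text
top [360.9 178.9] 101 [ 628.4 -164.9   89. ]
scene [265.8 287.3] 166 [ 628.2 -162.9   89. ]
```

Largest gland is upright, within 1 mm of its pad centre. Next is gland_42.

```bash
python3 -m jog '[{"translation":[0.03,0.06,0.9],"spin":0,"hand":1},{"translation":[0,0,0.9],"spin":0,"hand":1},{"translation":[0,0,0.9],"spin":0,"hand":1},{"translation":[0,0,0.9],"spin":0,"hand":1},{"translation":[0,0,0.9],"spin":0,"hand":1},{"translation":[0,0,0.7],"spin":0,"hand":1},{"translation":[0,0,0.2],"spin":0,"hand":1},{"translation":[0,0,0],"spin":0,"hand":1},{"translation":[0,0,0],"spin":0,"hand":1},{"translation":[0,0,0],"spin":0,"hand":0.5},{"translation":[0,0,0],"spin":0,"hand":0},{"translation":[0,0,0],"spin":0,"hand":-0.5},{"translation":[0,0,0],"spin":0,"hand":-0.5},{"translation":[0,0,0],"spin":0,"hand":-0.5},{"translation":[0,0,0],"spin":0,"hand":-0.5},{"translation":[0,0,0],"spin":0,"hand":-0.5},{"translation":[0,0,0],"spin":0,"hand":-0.5},{"translation":[0,0,0],"spin":0,"hand":-0.5}]' 50
python3 -c "
from h import *
plan(456.1,258.7,110,1.7)"
```

```text
time_s: 13.57
ee_pos: [457.5, 259.5, 24.7]
ee_rot: [0.0, 0.758, 0.653, 0.001]
contact_force: [-0.6, -0.0, 4.7]
grip_width: 40.9
t 13.57 pos [457.5 259.5  24.7] jaw -8.5 tilt 0.12 w 40.9 F [-0.6 -0.   4.7] q [0.42 0.14 1.88 0.   1.12 0.57]
units [-0.04 -0.05 -3.41] spin -0.114
```

```bash
python3 -m jog '[{"translation":[0,0,-0.5],"spin":0,"hand":-0.5},{"translation":[0,0,-0.8],"spin":0,"hand":-0.5},{"translation":[0,0,-0.8],"spin":-0.038,"hand":-0.5},{"translation":[0,0,-0.8],"spin":-0.038,"hand":-0.5},{"translation":[0,0,-0.7],"spin":-0.038,"hand":-0.5},{"translation":[0,0,0],"spin":0,"hand":-0.5},{"translation":[0,0,0],"spin":0,"hand":-0.5},{"translation":[0,0,0],"spin":0,"hand":-0.5}]'
python3 - <<'E'
from h import *
plan(624.9,-79,114,1.7)
cv2.imwrite("pics/s5.png",camera("scene")[:,:,::-1])
E
```

```text
time_s: 14.23
ee_pos: [456.1, 258.8, 113.0]
ee_rot: [-0.0, 0.697, 0.717, -0.0]
contact_force: [0.2, -0.5, -0.6]
grip_width: 41.2
t 14.23 pos [456.1 258.8 113. ] jaw 1.6 tilt 0.05 w 41.2 F [ 0.2 -0.5 -0.6] q [0.42 0.02 1.83 0.   1.3  0.39]
units [-13.7    6.36  -0.04] spin -0.001
```

View pics/s5.png

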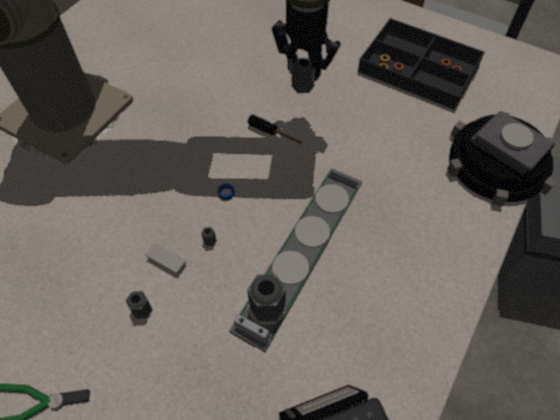

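Gland_42 is clear in the jaws at (302,75). It goes to the pad beside the largest.

```bash
python3 -m jog '[{"translation":[-0.5,0.232,0],"spin":0,"hand":-0.5},{"translation":[-0.9,0.418,0],"spin":0,"hand":-0.5},{"translation":[-0.9,0.418,0],"spin":0,"hand":-0.5},{"translation":[-0.9,0.418,0],"spin":0,"hand":-0.5},{"translation":[-0.9,0.418,0],"spin":0,"hand":-0.5},{"translation":[-0.9,0.418,0],"spin":0,"hand":-0.5},{"translation":[-0.9,0.418,0],"spin":0,"hand":-0.5},{"translation":[-0.9,0.418,0],"spin":0,"hand":-0.5},{"translation":[-0.9,0.418,0],"spin":0,"hand":-0.5},{"translation":[-0.9,0.418,0],"spin":0,"hand":-0.5},{"translation":[-0.9,0.418,0],"spin":0,"hand":-0.5},{"translation":[-0.9,0.418,0],"spin":0,"hand":-0.5},{"translation":[-0.9,0.418,0],"spin":0,"hand":-0.5},{"translation":[-0.9,0.418,0],"spin":0,"hand":-0.5},{"translation":[-0.9,0.418,0],"spin":0,"hand":-0.5},{"translation":[-0.6,0.278,0],"spin":0,"hand":-0.5},{"translation":[0,0,0],"spin":0,"hand":-0.5},{"translation":[0,0,0],"spin":0,"hand":-0.5},{"translation":[0,0,0],"spin":0,"hand":-0.5},{"translation":[0,0,0],"spin":0,"hand":-0.5}]'
python3 -m jog '[{"translation":[0,0,0.7],"spin":0,"hand":-0.5},{"translation":[0,0,0.7],"spin":0,"hand":-0.5},{"translation":[0,0,0.7],"spin":0,"hand":-0.5},{"translation":[0,0,0.5],"spin":0,"hand":-0.5},{"translation":[0,0,0.2],"spin":0,"hand":-0.5},{"translation":[0,0,0],"spin":0,"hand":-0.5},{"translation":[0,0,0],"spin":0,"hand":-0.5},{"translation":[0,0,0],"spin":0,"hand":-0.5},{"translation":[0,0,0],"spin":0,"hand":-0.5}]'
python3 -c "
from h import *
plan(624.9,-79,36,1.7)"
```

```text
time_s: 15.95
ee_pos: [625.1, -77.4, 112.6]
ee_rot: [-0.001, 0.696, 0.718, -0.0]
contact_force: [0.5, -1.0, -0.5]
grip_width: 41.3
time_s: 16.7
ee_pos: [627.0, -78.6, 45.1]
ee_rot: [0.001, 0.696, 0.718, 0.001]
contact_force: [0.3, -0.2, -0.1]
grip_width: 41.6
t 16.7 pos [627.  -78.6  45.1] jaw 1.7 tilt 0.13 w 41.6 F [ 0.3 -0.2 -0.1] q [-0.21  0.37  1.56  0.    1.21 -0.24]
units [-0.01 -0.09  0.36] spin 0.0
```

```bash
python3 -m jog '[{"translation":[-0.01,-0.04,0.15],"spin":0,"hand":-0.5},{"translation":[0,0,0.15],"spin":0,"hand":-0.5},{"translation":[0,0,0],"spin":0,"hand":-0.5},{"translation":[0,0,0],"spin":0,"hand":-0.5},{"translation":[0,0,0],"spin":0,"hand":-0.5},{"translation":[0,0,0],"spin":0,"hand":-0.5},{"translation":[0,0,0],"spin":0,"hand":-0.5},{"translation":[0,0,0],"spin":0,"hand":-0.5}]'
python3 -c "
from h import *
plan(624.9,-79,36,1.7)"
```

```text
time_s: 17.37
ee_pos: [624.9, -78.7, 36.0]
ee_rot: [-0.0, 0.696, 0.718, -0.0]
contact_force: [-0.4, -0.4, -0.5]
grip_width: 41.4
t 17.37 pos [624.9 -78.7  36. ] jaw 1.7 tilt 0.01 w 41.4 F [-0.4 -0.4 -0.5] q [-0.21  0.38  1.57  0.    1.19 -0.24]
units [-0.01 -0.   -0.  ] spin 0.0
```

```bash
python3 -m jog '[{"translation":[0,0,0.03],"spin":0,"hand":-0.5},{"translation":[0,0,0],"spin":0,"hand":-0.5},{"translation":[0,0,0],"spin":0,"hand":-0.5}]'
python3 -m jog '[{"translation":[0,0,0.03],"spin":0,"hand":-0.5},{"translation":[0,0,0],"spin":0,"hand":-0.5},{"translation":[0,0,0],"spin":0,"hand":-0.5}]'
```

```text
time_s: 17.62
ee_pos: [625.1, -78.8, 35.8]
ee_rot: [0.0, 0.696, 0.718, 0.0]
contact_force: [-2.9, 0.1, 5.6]
grip_width: 40.8
time_s: 17.87
ee_pos: [625.4, -78.8, 35.8]
ee_rot: [0.0, 0.696, 0.718, 0.0]
contact_force: [-4.6, 0.3, 10.5]
grip_width: 41.2
```

```bash
python3 -m jog '[{"translation":[0,0,-0.03],"spin":0,"hand":0.05},{"translation":[0,0,0],"spin":0,"hand":0.2},{"translation":[0,0,0],"spin":0,"hand":0.6},{"translation":[0,0,0],"spin":0,"hand":1},{"translation":[0,0,0],"spin":0,"hand":1},{"translation":[0,0,0],"spin":0,"hand":1},{"translation":[0,0,-0.3],"spin":0,"hand":1},{"translation":[0,0,-0.8],"spin":0,"hand":1},{"translation":[0,0,-0.9],"spin":0,"hand":1},{"translation":[0,0,-0.9],"spin":0,"hand":1},{"translation":[0,0,-0.9],"spin":0,"hand":1},{"translation":[0,0,-0.9],"spin":0,"hand":1},{"translation":[0,0,-0.2],"spin":0,"hand":1},{"translation":[0,0,0],"spin":0,"hand":1},{"translation":[0,0,0],"spin":0,"hand":1}]'
python3 - <<'E'
from h import *
plan(442.8,-276.1,160,3)
E
```

```text
time_s: 19.12
ee_pos: [624.9, -78.8, 157.6]
ee_rot: [0.0, 0.696, 0.718, 0.0]
contact_force: [0.6, -0.9, -0.2]
grip_width: 85.5
t 19.12 pos [624.9 -78.8 157.6] jaw 1.7 tilt 0.01 w 85.5 F [ 0.6 -0.9 -0.2] q [-0.21  0.25  1.49 -0.    1.4  -0.24]
units [-7.67 -7.52 -0.1 ] spin -0.014
```

```bash
python3 -m jog '[{"translation":[-0.852,-0.836,0],"spin":0,"hand":1},{"translation":[-0.852,-0.836,0],"spin":0,"hand":1},{"translation":[-0.852,-0.836,0],"spin":0,"hand":1},{"translation":[-0.852,-0.836,0],"spin":0,"hand":1},{"translation":[-0.852,-0.836,0],"spin":0,"hand":1},{"translation":[-0.852,-0.836,0],"spin":0,"hand":1},{"translation":[-0.852,-0.836,0],"spin":0,"hand":1},{"translation":[-0.852,-0.836,0],"spin":0,"hand":1},{"translation":[-0.852,-0.836,0],"spin":-0.014,"hand":1},{"translation":[0,0,0],"spin":0,"hand":1},{"translation":[0,0,0],"spin":0,"hand":1},{"translation":[0,0,0],"spin":0,"hand":1},{"translation":[0,0,0],"spin":0,"hand":1}]'
python3 - <<'E'
from h import *
plan(442.8,-276.1,14,3)
im=camera("top");cv2.imwrite("pics/t4.png",im[:,:,::-1]);
im=camera("scene");cv2.imwrite("pics/s6.png",im[:,:,::-1])
t=cv2.imread("pics/t4.png",0);s=cv2.imread("pics/s6.png",0)
for X in((628.3,-163.9,89),(624.9,-79,73)):
  for n,g,th in(("top",t,36),("scene",s,26)):
    p=proj(n,X).round().astype(int)
    for c,a,_ in blobs(g,0,th,(p[0]-9,p[1]-9,p[0]+9,p[1]+9),15): print(n,p,c.round(1),round(a),onz(n,c,X[2]).round(1))
E
```

```text
time_s: 20.2
ee_pos: [443.0, -275.0, 156.8]
ee_rot: [-0.001, 0.688, 0.726, 0.0]
contact_force: [-0.0, 0.1, 0.1]
grip_width: 85.7
t 20.2 pos [ 443.  -275.   156.8] jaw 3.0 tilt 0.09 w 85.7 F [-0.   0.1  0.1] q [-0.65 -0.03  1.79  0.    1.38 -0.71]
units [-0.05 -0.    5.71] spin 0.0
top [360 179] [360.9 178.9] 104 [ 628.4 -164.9   89. ]
scene [265 288] [265.9 287.2] 168 [ 628.4 -162.7   89. ]
top [321 181] [322.  180.6] 58 [626.8 -81.6  73. ]
scene [290 251] [291.  251.4] 78 [626.6 -79.5  73. ]
```

View pics/s6.png

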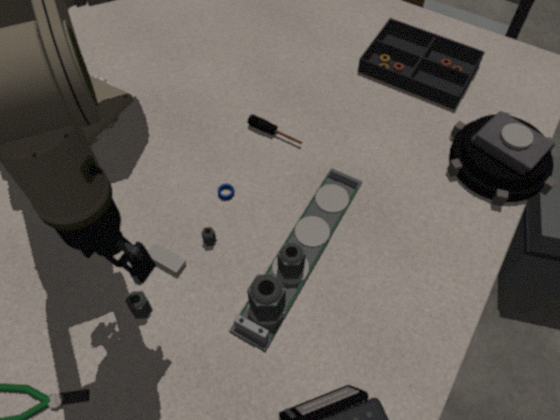

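View pics/t4.png

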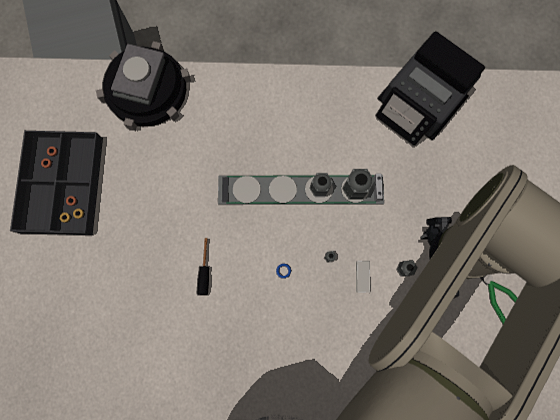

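Both placed glands stand upright. Gland_42 reads about 2 mm off its pad centre, which I'll revisit. Now gland_32.

```bash
python3 -m jog '[{"translation":[-0.05,0,0.9],"spin":0,"hand":1},{"translation":[0,0,0.9],"spin":0,"hand":1},{"translation":[0,0,0.9],"spin":0,"hand":1},{"translation":[0,0,0.9],"spin":0,"hand":1},{"translation":[0,0,0.9],"spin":0,"hand":1},{"translation":[0,0,0.8],"spin":0,"hand":1},{"translation":[0,0,0.3],"spin":0,"hand":1},{"translation":[0,0,0],"spin":0,"hand":1},{"translation":[0,0,0],"spin":0,"hand":1},{"translation":[0,0,0],"spin":0,"hand":0.5},{"translation":[0,0,0],"spin":0,"hand":0},{"translation":[0,0,0],"spin":0,"hand":-0.4},{"translation":[0,0,0],"spin":0,"hand":-0.7},{"translation":[0,0,0],"spin":0,"hand":-0.7},{"translation":[0,0,0],"spin":0,"hand":-0.7},{"translation":[0,0,0],"spin":0,"hand":-0.7},{"translation":[0,0,0],"spin":0,"hand":-0.7},{"translation":[0,0,0],"spin":0,"hand":-0.7},{"translation":[0,0,0],"spin":0,"hand":-0.7}]' 45
python3 -c "
from h import *
plan(442.8,-276.1,110,1.7)"
```

```text
time_s: 21.88
ee_pos: [443.5, -277.9, 18.8]
ee_rot: [0.001, 0.688, 0.725, 0.0]
contact_force: [-0.9, -0.1, 6.5]
grip_width: 30.9
t 21.88 pos [ 443.5 -277.9   18.8] jaw 3.0 tilt 0.09 w 30.9 F [-0.9 -0.1  6.5] q [-0.66  0.14  1.89 -0.    1.11 -0.71]
units [ 0.07 -0.02 -3.65] spin 0.014
```

```bash
python3 -m jog '[{"translation":[0,0,-0.5],"spin":0,"hand":-0.7},{"translation":[0,0,-0.8],"spin":0,"hand":-0.7},{"translation":[0,0,-0.9],"spin":0.014,"hand":-0.7},{"translation":[0,0,-0.9],"spin":0,"hand":-0.7},{"translation":[0,0,-0.9],"spin":0,"hand":-0.7},{"translation":[0,0,-0.6],"spin":0,"hand":-0.7},{"translation":[0,0,0],"spin":0,"hand":-0.7},{"translation":[0,0,0],"spin":0,"hand":-0.7},{"translation":[0,0,0],"spin":0,"hand":-0.7},{"translation":[0,0,0],"spin":0,"hand":-0.7}]'
python3 - <<'E'
from h import *
plan(621.2,4.4,130,1.7)
im=camera("scene");cv2.imwrite("pics/s7.png",im[:,:,::-1])
E
```

```text
time_s: 22.72
ee_pos: [441.9, -276.6, 131.2]
ee_rot: [-0.001, 0.696, 0.718, -0.0]
contact_force: [-0.3, -0.3, -0.1]
grip_width: 31.0
t 22.72 pos [ 441.9 -276.6  131.2] jaw 1.7 tilt 0.16 w 31.0 F [-0.3 -0.3 -0.1] q [-0.66 -0.01  1.82 -0.    1.33 -0.69]
units [11.02  7.51  0.05] spin 0.0
```

View pics/s7.png

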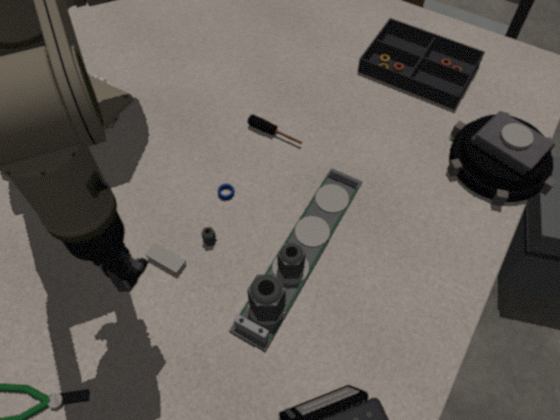

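The gland has left its spot at (139,305) and the jaws hold at 31 mm. It goes to the third pad.

```bash
python3 -m jog '[{"translation":[0.5,0.34,0],"spin":0,"hand":-0.7},{"translation":[0.9,0.613,0],"spin":0,"hand":-0.7},{"translation":[0.9,0.613,0],"spin":0,"hand":-0.7},{"translation":[0.9,0.613,0],"spin":0,"hand":-0.7},{"translation":[0.9,0.613,0],"spin":0,"hand":-0.7},{"translation":[0.9,0.613,0],"spin":0,"hand":-0.7},{"translation":[0.9,0.613,0],"spin":0,"hand":-0.7},{"translation":[0.9,0.613,0],"spin":0,"hand":-0.7},{"translation":[0.9,0.613,0],"spin":0,"hand":-0.7},{"translation":[0.9,0.613,0],"spin":0,"hand":-0.7},{"translation":[0.9,0.613,0],"spin":0,"hand":-0.7},{"translation":[0.9,0.613,0],"spin":0,"hand":-0.7},{"translation":[0.6,0.41,0],"spin":0,"hand":-0.7},{"translation":[0,0,0],"spin":0,"hand":-0.7},{"translation":[0,0,0],"spin":0,"hand":-0.7},{"translation":[0,0,0],"spin":0,"hand":-0.7}]'
python3 -m jog '[{"translation":[0,0,0.8],"spin":0,"hand":-0.7},{"translation":[0,0,0.8],"spin":0,"hand":-0.7},{"translation":[0,0,0.8],"spin":0,"hand":-0.7},{"translation":[0,0,0.7],"spin":0,"hand":-0.7},{"translation":[0,0,0.4],"spin":0,"hand":-0.7},{"translation":[0,0,0.2],"spin":0,"hand":-0.7},{"translation":[0,0,0],"spin":0,"hand":-0.7},{"translation":[0,0,0],"spin":0,"hand":-0.7},{"translation":[0,0,0],"spin":0,"hand":-0.7},{"translation":[0,0,0],"spin":0,"hand":-0.7},{"translation":[0,0,0],"spin":0,"hand":-0.7},{"translation":[0,0,0],"spin":0,"hand":-0.7}]'
python3 -c "
from h import *
plan(621.2,4.4,30.3,1.7)"
```

```text
time_s: 24.1
ee_pos: [620.8, 2.8, 131.6]
ee_rot: [-0.001, 0.696, 0.718, -0.001]
contact_force: [-0.1, 0.1, -0.7]
grip_width: 31.0
time_s: 25.1
ee_pos: [622.3, 3.3, 41.1]
ee_rot: [0.0, 0.696, 0.718, 0.0]
contact_force: [0.9, 1.2, -0.7]
grip_width: 30.8
t 25.1 pos [622.3   3.3  41.1] jaw 1.7 tilt 0.07 w 30.8 F [ 0.9  1.2 -0.7] q [-0.08  0.35  1.59  0.    1.2  -0.11]
units [ 0.05 -0.04  0.43] spin 0.0
```

```bash
python3 -m jog '[{"translation":[0.04,-0.03,0.2],"spin":0,"hand":-0.7},{"translation":[0,0,0.15],"spin":0,"hand":-0.7},{"translation":[0,0,0.05],"spin":0,"hand":-0.7},{"translation":[0,0,0],"spin":0,"hand":-0.7},{"translation":[0,0,0],"spin":0,"hand":-0.7},{"translation":[0,0,0],"spin":0,"hand":-0.7},{"translation":[0,0,0],"spin":0,"hand":-0.7},{"translation":[0,0,0],"spin":0,"hand":-0.7},{"translation":[0,0,0],"spin":0,"hand":-0.7}]'
python3 -c "
from h import *
plan(621.2,4.4,30.3,1.7)"
```

```text
time_s: 25.85
ee_pos: [620.9, 4.2, 30.2]
ee_rot: [-0.0, 0.696, 0.718, -0.0]
contact_force: [0.4, -0.5, -0.3]
grip_width: 30.9
t 25.85 pos [620.9   4.2  30.2] jaw 1.7 tilt 0.0 w 30.9 F [ 0.4 -0.5 -0.3] q [-0.08  0.36  1.6  -0.    1.18 -0.11]
units [ 0.01  0.01 -0.  ] spin 0.0
```

```bash
python3 -m jog '[{"translation":[0.01,0,0.025],"spin":0,"hand":-0.7},{"translation":[0,0,0],"spin":0,"hand":-0.7},{"translation":[0,0,0],"spin":0,"hand":-0.7}]'
python3 -m jog '[{"translation":[0,0,0.025],"spin":0,"hand":-0.7},{"translation":[0,0,0],"spin":0,"hand":-0.7},{"translation":[0,0,0],"spin":0,"hand":-0.7}]'
```

```text
time_s: 26.1
ee_pos: [621.1, 4.4, 29.9]
ee_rot: [0.0, 0.696, 0.718, 0.0]
contact_force: [0.2, -0.7, 1.0]
grip_width: 31.6
time_s: 26.35
ee_pos: [621.1, 4.4, 29.8]
ee_rot: [0.0, 0.696, 0.718, 0.0]
contact_force: [-3.7, -0.0, 5.4]
grip_width: 31.3
```

```bash
python3 -m jog '[{"translation":[0,0,-0.02],"spin":0,"hand":-0.2},{"translation":[0,0,0],"spin":0,"hand":0},{"translation":[0,0,0],"spin":0,"hand":0.5},{"translation":[0,0,0],"spin":0,"hand":1},{"translation":[0,0,0],"spin":0,"hand":1},{"translation":[0,0,0],"spin":0,"hand":1},{"translation":[0,0,-0.3],"spin":0,"hand":1},{"translation":[0,0,-0.8],"spin":0,"hand":1},{"translation":[0,0,-0.9],"spin":0,"hand":1},{"translation":[0,0,-0.9],"spin":0,"hand":1},{"translation":[0,0,-0.9],"spin":0,"hand":1},{"translation":[0,0,-0.6],"spin":0,"hand":1},{"translation":[0,0,0],"spin":0,"hand":1},{"translation":[0,0,0],"spin":0,"hand":1},{"translation":[0,0,0],"spin":0,"hand":1}]'
python3 - <<'E'
from h import *
plan(464.5,-104.5,135,10)
E
```

```text
time_s: 27.6
ee_pos: [620.4, 4.5, 138.7]
ee_rot: [-0.0, 0.696, 0.718, -0.0]
contact_force: [-1.2, -0.5, -0.5]
grip_width: 85.7
t 27.6 pos [620.4   4.5 138.7] jaw 1.7 tilt 0.06 w 85.7 F [-1.2 -0.5 -0.5] q [-0.08  0.24  1.53 -0.    1.37 -0.11]
units [-4.17 -6.37  0.16] spin -0.092
```

```bash
python3 -m jog '[{"translation":[-0.596,-0.91,0],"spin":0,"hand":1},{"translation":[-0.596,-0.91,0],"spin":0,"hand":1},{"translation":[-0.596,-0.91,0],"spin":0,"hand":1},{"translation":[-0.596,-0.91,0],"spin":0,"hand":1},{"translation":[-0.596,-0.91,0],"spin":0,"hand":1},{"translation":[-0.596,-0.91,0],"spin":0,"hand":1},{"translation":[-0.596,-0.91,0],"spin":-0.046,"hand":1},{"translation":[0,0,0],"spin":-0.046,"hand":1},{"translation":[0,0,0],"spin":0,"hand":1},{"translation":[0,0,0],"spin":0,"hand":1},{"translation":[0,0,0],"spin":0,"hand":1},{"translation":[0,0,0],"spin":0,"hand":1}]'
python3 - <<'E'
from h import *
plan(464.5,-104.5,4,10)
im=camera("scene");cv2.imwrite("pics/s8.png",im[:,:,::-1])
im=camera("top");cv2.imwrite("pics/t5.png",im[:,:,::-1]);
t=cv2.imread("pics/t5.png",0);s=cv2.imread("pics/s8.png",0)
for X in((628.3,-163.9,89),(624.9,-79,73),(622.5,6,59)):
  for n,g,th in(("top",t,36),("scene",s,26)):
    p=proj(n,X).round().astype(int)
    for c,a,_ in blobs(g,0,th,(p[0]-9,p[1]-9,p[0]+9,p[1]+9),15): print(n,p,c.round(1),round(a),onz(n,c,X[2]).round(1))
E
```

```text
time_s: 28.6
ee_pos: [465.2, -104.2, 139.1]
ee_rot: [-0.0, 0.643, 0.766, -0.0]
contact_force: [-0.2, 0.1, 0.6]
grip_width: 85.1
t 28.6 pos [ 465.2 -104.2  139.1] jaw 10.0 tilt 0.04 w 85.1 F [-0.2  0.1  0.6] q [-0.33 -0.14  1.93  0.    1.35 -0.5 ]
units [-0.01 -0.03  5.4 ] spin -0.0
scene [265 288] [265.8 287.3] 152 [ 628.2 -162.9   89. ]
top [321 181] [322.  180.6] 58 [626.9 -81.6  73. ]
scene [290 251] [291.1 251.5] 69 [626.7 -79.7  73. ]
top [282 183] [282.7 183.1] 31 [622.7   5.   59. ]
scene [313 218] [313.1 217. ] 27 [622.3   7.3  59. ]
```

View pics/s8.png

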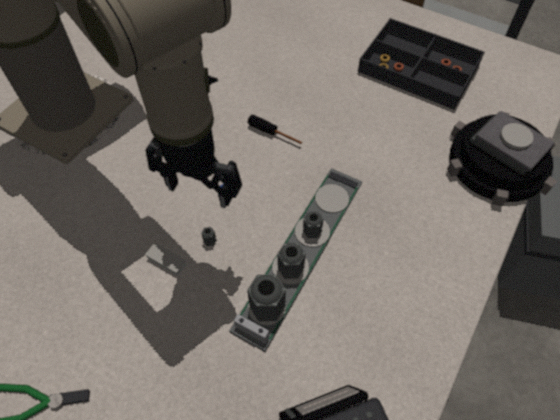

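Gland_32 is centred within 1 mm. Now gland_22.

```bash
python3 -m jog '[{"translation":[0,-0.02,0.9],"spin":0,"hand":1},{"translation":[0,0,0.9],"spin":0,"hand":1},{"translation":[0,0,0.9],"spin":0,"hand":1},{"translation":[0,0,0.9],"spin":0,"hand":1},{"translation":[0,0,0.8],"spin":0,"hand":1},{"translation":[0,0,0.6],"spin":0,"hand":1},{"translation":[0,0,0.3],"spin":0,"hand":1},{"translation":[0,0,0],"spin":0,"hand":1},{"translation":[0,0,0],"spin":0,"hand":1},{"translation":[0,0,0],"spin":0,"hand":0.5},{"translation":[0,0,0],"spin":0,"hand":0},{"translation":[0,0,0],"spin":0,"hand":0},{"translation":[0,0,0],"spin":0,"hand":0}]' 35
python3 - <<'E'
from h import *
plan(464.5,-104.5,6,10)
im=camera("scene");cv2.imwrite("pics/s9.png",cv2.resize(im[180:280,150:290,::-1],None,fx=5,fy=5))
E
```

```text
time_s: 29.78
ee_pos: [465.1, -104.9, 7.9]
ee_rot: [0.001, 0.643, 0.766, 0.0]
contact_force: [-0.0, 0.4, 1.0]
grip_width: 42.7
t 29.78 pos [ 465.1 -104.9    7.9] jaw 10.0 tilt 0.09 w 42.7 F [-0.   0.4  1. ] q [-0.33  0.04  2.02 -0.    1.08 -0.5 ]
units [ 0.02 -0.02  0.08] spin 0.0
```

View pics/s9.png

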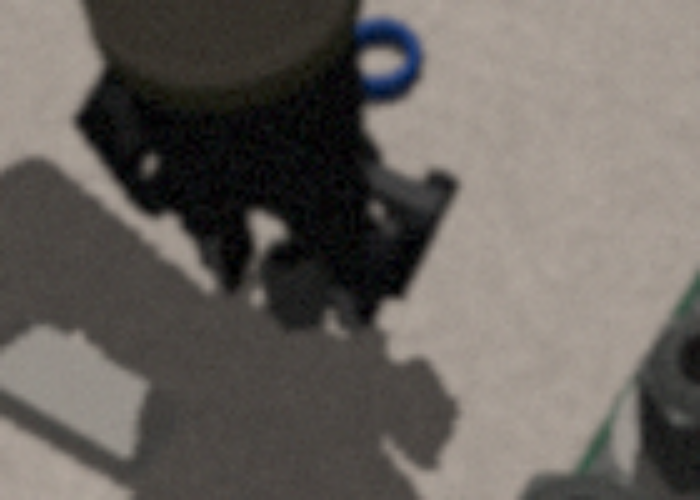

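The gland sits between the half-closed fingers at crop position (300,285). I'll close the jaws gradually.

```bash
python3 -m jog '[{"translation":[0,0,0],"spin":0,"hand":-0.3},{"translation":[0,0,0],"spin":0,"hand":-0.5},{"translation":[0,0,0],"spin":0,"hand":-0.8},{"translation":[0,0,0],"spin":0,"hand":-0.9},{"translation":[0,0,0],"spin":0,"hand":-0.9},{"translation":[0,0,0],"spin":0,"hand":-0.9},{"translation":[0,0,0],"spin":0,"hand":-0.9},{"translation":[0,0,0],"spin":0,"hand":-0.9},{"translation":[0,0,0],"spin":0,"hand":-0.9}]' 35
python3 -c "
from h import *
plan(464.5,-104.5,110,1.7)"
```

```text
time_s: 30.58
ee_pos: [464.7, -104.8, 7.4]
ee_rot: [0.0, 0.643, 0.766, 0.0]
contact_force: [-1.1, -0.1, 5.4]
grip_width: 21.3
t 30.58 pos [ 464.7 -104.8    7.4] jaw 10.0 tilt 0.03 w 21.3 F [-1.1 -0.1  5.4] q [-0.33  0.04  2.02 -0.    1.08 -0.5 ]
units [ 0.01 -0.   -4.11] spin 0.092
```

```bash
python3 -m jog '[{"translation":[0,0,-0.5],"spin":0,"hand":-0.9},{"translation":[0,0,-0.8],"spin":0,"hand":-0.9},{"translation":[0,0,-0.8],"spin":0.031,"hand":-0.9},{"translation":[0,0,-0.8],"spin":0.031,"hand":-0.9},{"translation":[0,0,-0.8],"spin":0.03,"hand":-0.9},{"translation":[0,0,-0.4],"spin":0,"hand":-0.9},{"translation":[0,0,0],"spin":0,"hand":-0.9},{"translation":[0,0,0],"spin":0,"hand":-0.9},{"translation":[0,0,0],"spin":0,"hand":-0.9},{"translation":[0,0,0],"spin":0,"hand":-0.9}]'
python3 - <<'E'
from h import *
plan(618.6,90.6,110,1.7)
im=camera("scene");cv2.imwrite("pics/s10.png",cv2.resize(im[120:280,120:320,::-1],None,fx=3.5,fy=3.5))
E
```

```text
time_s: 31.42
ee_pos: [463.3, -104.3, 107.8]
ee_rot: [-0.001, 0.696, 0.718, -0.001]
contact_force: [-0.3, 0.7, -0.2]
grip_width: 21.3
t 31.42 pos [ 463.3 -104.3  107.8] jaw 1.8 tilt 0.17 w 21.3 F [-0.3  0.7 -0.2] q [-0.33 -0.11  1.96 -0.    1.29 -0.36]
units [ 7.6   6.45 -0.1 ] spin 0.001
```

View pics/s10.png

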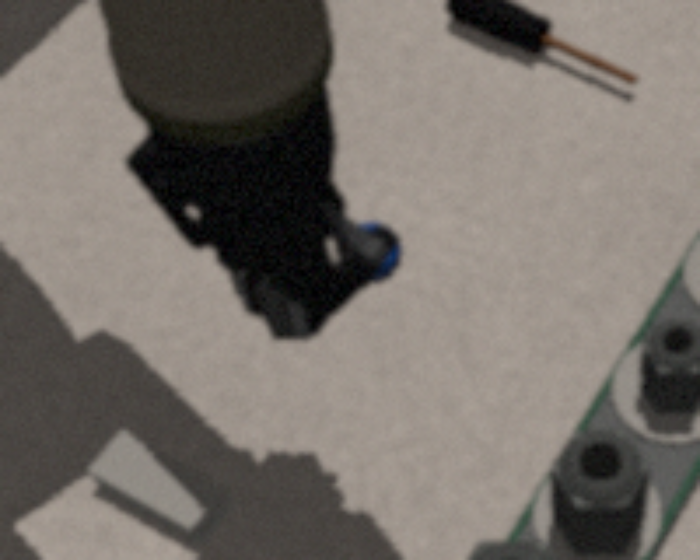

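The small gland is no longer on the table and the jaws hold at 21 mm. It goes to the far pad.

```bash
python3 -m jog '[{"translation":[0.4,0.34,0],"spin":0,"hand":-0.9},{"translation":[0.9,0.764,0],"spin":0,"hand":-0.9},{"translation":[0.9,0.764,0],"spin":0,"hand":-0.9},{"translation":[0.9,0.764,0],"spin":0,"hand":-0.9},{"translation":[0.9,0.764,0],"spin":0,"hand":-0.9},{"translation":[0.9,0.764,0],"spin":0,"hand":-0.9},{"translation":[0.9,0.764,0],"spin":0,"hand":-0.9},{"translation":[0.9,0.764,0],"spin":0,"hand":-0.9},{"translation":[0.6,0.51,0],"spin":0,"hand":-0.9},{"translation":[0.3,0.25,0],"spin":0,"hand":-0.9},{"translation":[0,0,0],"spin":0,"hand":-0.9},{"translation":[0,0,0],"spin":0,"hand":-0.9},{"translation":[0,0,0],"spin":0,"hand":-0.9},{"translation":[0,0,0],"spin":0,"hand":-0.9},{"translation":[0,0,0],"spin":0,"hand":-0.9}]'
python3 -m jog '[{"translation":[0,0,0.8],"spin":0,"hand":-0.9},{"translation":[0,0,0.8],"spin":0,"hand":-0.9},{"translation":[0,0,0.7],"spin":0,"hand":-0.9},{"translation":[0,0,0.5],"spin":0,"hand":-0.9},{"translation":[0,0,0.2],"spin":0,"hand":-0.9},{"translation":[0,0,0],"spin":0,"hand":-0.9},{"translation":[0,0,0],"spin":0,"hand":-0.9},{"translation":[0,0,0],"spin":0,"hand":-0.9},{"translation":[0,0,0],"spin":0,"hand":-0.9},{"translation":[0,0,0],"spin":0,"hand":-0.9}]'
python3 -c "
from h import *
plan(618.6,90.6,19,1.7)"
```

```text
time_s: 32.72
ee_pos: [619.4, 89.0, 109.6]
ee_rot: [-0.0, 0.697, 0.717, -0.0]
contact_force: [-1.0, -0.2, -0.0]
grip_width: 21.2
time_s: 33.55
ee_pos: [620.7, 90.2, 35.8]
ee_rot: [0.001, 0.696, 0.718, 0.001]
contact_force: [-0.0, 0.0, 0.6]
grip_width: 21.1
t 33.55 pos [620.7  90.2  35.8] jaw 1.7 tilt 0.11 w 21.1 F [-0.   0.   0.6] q [0.06 0.37 1.58 0.   1.19 0.03]
units [ 0.02 -0.08  0.67] spin 0.0
```

```bash
python3 -m jog '[{"translation":[0.02,-0.07,0.3],"spin":0,"hand":-0.9},{"translation":[0,0,0.2],"spin":0,"hand":-0.9},{"translation":[0,0,0.11],"spin":0,"hand":-0.9},{"translation":[0,0,0],"spin":0,"hand":-0.9},{"translation":[0,0,0],"spin":0,"hand":-0.9},{"translation":[0,0,0],"spin":0,"hand":-0.9},{"translation":[0,0,0],"spin":0,"hand":-0.9},{"translation":[0,0,0],"spin":0,"hand":-0.9},{"translation":[0,0,0],"spin":0,"hand":-0.9}]'
python3 -c "
from h import *
plan(618.6,90.6,18.4,1.7)"
```

```text
time_s: 34.3
ee_pos: [618.0, 90.6, 19.2]
ee_rot: [-0.0, 0.696, 0.718, -0.0]
contact_force: [-0.5, 0.5, 0.1]
grip_width: 21.2
t 34.3 pos [618.   90.6  19.2] jaw 1.7 tilt 0.01 w 21.2 F [-0.5  0.5  0.1] q [0.06 0.39 1.59 0.   1.16 0.03]
units [0.   0.02 0.03] spin 0.0
```

```bash
python3 -m jog '[{"translation":[0,0.02,0.025],"spin":0,"hand":-0.9},{"translation":[0,0,0],"spin":0,"hand":-0.9},{"translation":[0,0,0],"spin":0,"hand":-0.9}]'
python3 -m jog '[{"translation":[0,0,0.025],"spin":0,"hand":-0.9},{"translation":[0,0,0],"spin":0,"hand":-0.9},{"translation":[0,0,0],"spin":0,"hand":-0.9}]'
```

```text
time_s: 34.55
ee_pos: [618.5, 90.6, 18.6]
ee_rot: [-0.0, 0.696, 0.718, -0.0]
contact_force: [0.8, -0.5, 0.4]
grip_width: 21.3
time_s: 34.8
ee_pos: [618.7, 90.6, 18.4]
ee_rot: [0.0, 0.696, 0.718, 0.0]
contact_force: [-1.6, 1.0, 3.7]
grip_width: 21.2
```

```bash
python3 -m jog '[{"translation":[0,0,-0.01],"spin":0,"hand":-0.4},{"translation":[0,0,0],"spin":0,"hand":-0.2},{"translation":[0,0,0],"spin":0,"hand":0.3},{"translation":[0,0,0],"spin":0,"hand":1},{"translation":[0,0,0],"spin":0,"hand":1},{"translation":[0,0,0],"spin":0,"hand":1},{"translation":[0,0,0],"spin":0,"hand":1},{"translation":[0,0,-0.3],"spin":0,"hand":1},{"translation":[0,0,-0.8],"spin":0,"hand":1},{"translation":[0,0,-0.9],"spin":0,"hand":1},{"translation":[0,0,-0.9],"spin":0,"hand":1},{"translation":[0,0,-0.9],"spin":0,"hand":1},{"translation":[0,0,-0.9],"spin":0,"hand":1},{"translation":[0,0,-0.9],"spin":0,"hand":1},{"translation":[0,0,0],"spin":0,"hand":1}]'
python3 -m jog '[{"translation":[0.7,-0.9,0],"spin":0,"hand":1},{"translation":[0.7,-0.9,0],"spin":0,"hand":1},{"translation":[0.7,-0.9,0],"spin":0,"hand":1},{"translation":[0.7,-0.9,0],"spin":0,"hand":1},{"translation":[0.7,-0.9,0],"spin":0,"hand":1},{"translation":[0.7,-0.9,0],"spin":0,"hand":1},{"translation":[0.7,-0.9,0],"spin":0,"hand":1},{"translation":[0.5,-0.5,0],"spin":0,"hand":1},{"translation":[0,0,0],"spin":0,"hand":1},{"translation":[0,0,0],"spin":0,"hand":1}]'
python3 - <<'E'
from h import *
plan(624.9,-79,160,1.7)
im=camera("scene");cv2.imwrite("pics/s11.png",im[:,:,::-1])
im=camera("top");cv2.imwrite("pics/t6.png",im[:,:,::-1]);
t=cv2.imread("pics/t6.png",0);s=cv2.imread("pics/s11.png",0)
for X in((628.3,-163.9,89),(624.9,-79,73),(622.5,6,59),(619.9,90.9,47)):
  for n,g,th in(("top",t,36),("scene",s,30)):
    p=proj(n,X).round().astype(int)
    for c,a,_ in blobs(g,0,th,(p[0]-9,p[1]-9,p[0]+9,p[1]+9),6): print(n,p,c.round(1),round(a),onz(n,c,X[2]).round(1))
cv2.imwrite("pics/j.png",np.vstack([cv2.resize(cv2.imread("pics/t6.png")[150:220,205:405],None,fx=3.5,fy=3.5,interpolation=2),cv2.resize(cv2.imread("pics/s11.png")[170:350,180:380],(700,345+0),interpolation=2)]))
E
```

```text
time_s: 36.05
ee_pos: [621.7, 90.8, 165.3]
ee_rot: [0.003, 0.696, 0.718, 0.003]
contact_force: [0.2, -0.4, 1.7]
grip_width: 85.6
time_s: 36.88
ee_pos: [444.1, 220.8, 158.6]
ee_rot: [0.0, 0.696, 0.718, 0.0]
contact_force: [-0.5, 0.6, -0.4]
grip_width: 85.7
t 36.88 pos [444.1 220.8 158.6] jaw 1.8 tilt 0.04 w 85.7 F [-0.5  0.6 -0.4] q [ 0.36 -0.11  1.86 -0.    1.39  0.33]
units [-12.22   6.84  -0.05] spin 0.002
top [360 179] [360.9 178.9] 101 [ 628.4 -164.8   89. ]
scene [265 288] [265.7 287.1] 179 [ 628.  -162.7   89. ]
top [321 181] [322.  180.6] 57 [626.8 -81.6  73. ]
scene [290 251] [291.1 251.4] 88 [626.6 -79.5  73. ]
top [282 183] [282.8 183.1] 31 [622.7   5.   59. ]
scene [313 218] [313.2 216.9] 40 [622.4   7.6  59. ]
scene [313 218] [305.  224.7] 9 [617.6 -14.1  59. ]
top [245 185] [245.4 184.6] 13 [620.3  89.6  47. ]
top [245 185] [247.7 190.3] 15 [606.9  83.9  47. ]
scene [333 187] [333.4 186.9] 12 [620.2  92.6  47. ]
scene [333 187] [331.3 194. ] 25 [624.3  76.   47. ]
```

View pics/j.png

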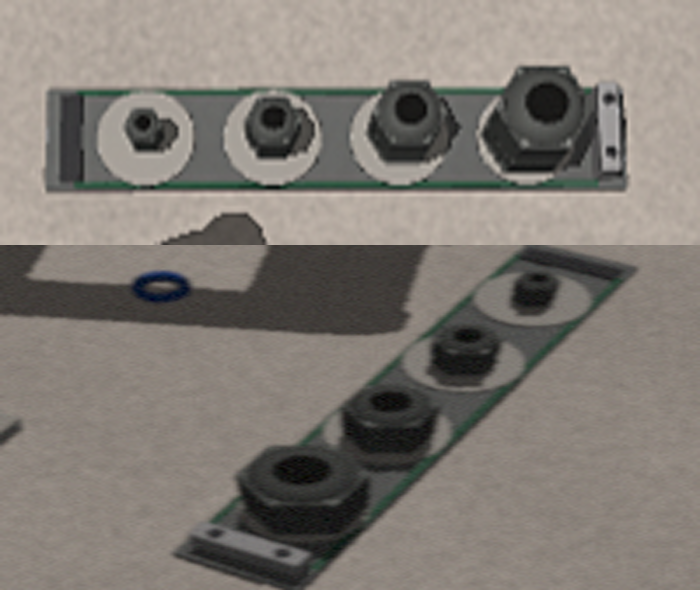

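All four stand upright and in order. Glands 54, 32 and 22 are within 1 mm of their pad centres. Gland_42 is 2.4 mm off, at (626.7,-80.6) against (624.9,-79.0). There is plenty of time, so I'll re-grip it and shift it.

```bash
python3 -m jog '[{"translation":[-0.94,0.52,0],"spin":0,"hand":1},{"translation":[-0.94,0.52,0],"spin":0,"hand":1},{"translation":[-0.94,0.52,0],"spin":0,"hand":1},{"translation":[-0.94,0.52,0],"spin":0,"hand":1},{"translation":[-0.94,0.52,0],"spin":0,"hand":1},{"translation":[-0.94,0.52,0],"spin":0,"hand":1},{"translation":[-0.94,0.53,0],"spin":0,"hand":1},{"translation":[-0.94,0.53,0],"spin":0,"hand":1},{"translation":[-0.94,0.53,0],"spin":0,"hand":1},{"translation":[-0.94,0.53,0],"spin":0,"hand":1},{"translation":[-0.94,0.53,0],"spin":0,"hand":1},{"translation":[-0.94,0.53,0],"spin":0,"hand":1},{"translation":[-0.94,0.53,0],"spin":0,"hand":1},{"translation":[0,0,0],"spin":0,"hand":1},{"translation":[0,0,0],"spin":0,"hand":1},{"translation":[0,0,0],"spin":0,"hand":1},{"translation":[0,0,0],"spin":0,"hand":1},{"translation":[0,0,0],"spin":0,"hand":1}]'
python3 - <<'E'
from h import *
plan(625.2,-80.3,36,1.7)
E
```

```text
time_s: 38.48
ee_pos: [624.2, -79.1, 158.3]
ee_rot: [-0.0, 0.696, 0.718, -0.0]
contact_force: [-0.9, -0.4, 0.7]
grip_width: 85.2
t 38.48 pos [624.2 -79.1 158.3] jaw 1.8 tilt 0.02 w 85.2 F [-0.9 -0.4  0.7] q [-0.21  0.25  1.49  0.    1.4  -0.24]
units [-0.05  0.04  4.89] spin 0.001
```

```bash
python3 -m jog '[{"translation":[-0.05,0.03,0.8],"spin":0,"hand":1},{"translation":[0,0,0.8],"spin":0,"hand":1},{"translation":[0,0,0.8],"spin":0,"hand":1},{"translation":[0,0,0.8],"spin":0,"hand":1},{"translation":[0,0,0.8],"spin":0,"hand":1},{"translation":[0,0,0.5],"spin":0,"hand":1},{"translation":[0,0,0.3],"spin":0,"hand":1},{"translation":[0,0,0],"spin":0,"hand":1},{"translation":[0,0,0],"spin":0,"hand":1},{"translation":[0,0,0],"spin":0,"hand":1},{"translation":[0,0,0],"spin":0,"hand":1},{"translation":[0,0,0],"spin":0,"hand":1},{"translation":[0,0,0],"spin":0,"hand":0.5},{"translation":[0,0,0],"spin":0,"hand":0.2},{"translation":[0,0,0],"spin":0,"hand":0.1}]' 40
python3 -m jog '[{"translation":[0,0,0],"spin":0,"hand":-0.2},{"translation":[0,0,0],"spin":0,"hand":-0.5},{"translation":[0,0,0],"spin":0,"hand":-0.5},{"translation":[0,0,0],"spin":0,"hand":-0.5},{"translation":[0,0,0],"spin":0,"hand":-0.5},{"translation":[0,0,0],"spin":0,"hand":-0.5}]' 40
python3 - <<'E'
from h import *
plan(623.6,-79,36,1.7)
E
```

```text
time_s: 39.73
ee_pos: [625.4, -81.1, 38.6]
ee_rot: [0.0, 0.696, 0.718, 0.0]
contact_force: [0.8, -0.3, -1.2]
grip_width: 51.5
time_s: 40.23
ee_pos: [625.5, -81.1, 38.6]
ee_rot: [0.0, 0.696, 0.718, 0.0]
contact_force: [0.3, -1.0, 3.2]
grip_width: 40.9
t 40.23 pos [625.5 -81.1  38.6] jaw 1.7 tilt 0.03 w 40.9 F [ 0.3 -1.   3.2] q [-0.21  0.37  1.57 -0.    1.2  -0.24]
units [ 0.09 -0.07  0.1 ] spin 0.0
```

```bash
python3 -m jog '[{"translation":[0,0,-0.2],"spin":0,"hand":-0.5},{"translation":[0,0,-0.1],"spin":0,"hand":-0.5},{"translation":[0.066,-0.07,0],"spin":0,"hand":-0.5},{"translation":[0,0,0],"spin":0,"hand":-0.5},{"translation":[0,0,0],"spin":0,"hand":-0.5},{"translation":[0,0,0.15],"spin":0,"hand":-0.5},{"translation":[0,0,0.1],"spin":0,"hand":-0.5},{"translation":[0,0,0],"spin":0,"hand":-0.5},{"translation":[0,0,0],"spin":0,"hand":-0.5},{"translation":[0,0,0],"spin":0,"hand":-0.5},{"translation":[0,0,0],"spin":0,"hand":-0.5},{"translation":[0,0,0],"spin":0,"hand":-0.5},{"translation":[0,0,0],"spin":0,"hand":-0.5}]'
python3 - <<'E'
from h import *
plan(623.6,-79.5,38.6,1.7)
E
```

```text
time_s: 41.32
ee_pos: [623.4, -79.5, 39.5]
ee_rot: [-0.0, 0.696, 0.718, -0.0]
contact_force: [0.2, -0.3, 0.0]
grip_width: 41.7
t 41.32 pos [623.4 -79.5  39.5] jaw 1.7 tilt 0.0 w 41.7 F [ 0.2 -0.3  0. ] q [-0.21  0.37  1.57 -0.    1.2  -0.24]
units [-0.    0.01  0.04] spin 0.0
```

```bash
python3 -m jog '[{"translation":[0,0,0.03],"spin":0,"hand":-0.5},{"translation":[0,0,0],"spin":0,"hand":-0.5},{"translation":[0,0,0],"spin":0,"hand":-0.5},{"translation":[0,0,0],"spin":0,"hand":-0.5}]'
python3 -m jog '[{"translation":[0,0,0.02],"spin":0,"hand":-0.5},{"translation":[0,0,0],"spin":0,"hand":-0.5},{"translation":[0,0,0],"spin":0,"hand":-0.5},{"translation":[0,0,0],"spin":0,"hand":-0.5}]'
```

```text
time_s: 41.65
ee_pos: [623.4, -79.5, 38.8]
ee_rot: [-0.0, 0.696, 0.718, -0.0]
contact_force: [-0.6, -0.0, -1.0]
grip_width: 41.3
time_s: 41.98
ee_pos: [623.6, -79.5, 38.6]
ee_rot: [0.0, 0.696, 0.718, 0.0]
contact_force: [-0.6, 0.4, 2.0]
grip_width: 41.0
```

Contact is light. I'll release, lift straight up and back away.

```bash
python3 -m jog '[{"translation":[0,0,0],"spin":0,"hand":0.05},{"translation":[0,0,0],"spin":0,"hand":0.2},{"translation":[0,0,0],"spin":0,"hand":0.6},{"translation":[0,0,0],"spin":0,"hand":1},{"translation":[0,0,0],"spin":0,"hand":1},{"translation":[0,0,0],"spin":0,"hand":1},{"translation":[0,0,0],"spin":0,"hand":1},{"translation":[0,0,-0.3],"spin":0,"hand":1},{"translation":[0,0,-0.8],"spin":0,"hand":1},{"translation":[0,0,-0.9],"spin":0,"hand":1},{"translation":[0,0,-0.9],"spin":0,"hand":1},{"translation":[0,0,-0.9],"spin":0,"hand":1},{"translation":[0,0,-0.9],"spin":0,"hand":1},{"translation":[0,0,-0.4],"spin":0,"hand":1},{"translation":[0,0,0],"spin":0,"hand":1}]'
python3 -m jog '[{"translation":[0.95,-0.6,0],"spin":0,"hand":1},{"translation":[0.95,-0.6,0],"spin":0,"hand":1},{"translation":[0.95,-0.6,0],"spin":0,"hand":1},{"translation":[0.95,-0.6,0],"spin":0,"hand":1},{"translation":[0.95,-0.6,0],"spin":0,"hand":1},{"translation":[0.95,-0.6,0],"spin":0,"hand":1},{"translation":[0.95,-0.6,0],"spin":0,"hand":1},{"translation":[0.95,-0.6,0],"spin":0,"hand":1},{"translation":[0.95,-0.6,0],"spin":0,"hand":1},{"translation":[0.95,-0.6,0],"spin":0,"hand":1},{"translation":[0.95,-0.6,0],"spin":0,"hand":1},{"translation":[0.95,-0.6,0],"spin":0,"hand":1},{"translation":[0,0,0],"spin":0,"hand":1},{"translation":[0,0,0],"spin":0,"hand":1},{"translation":[0,0,0],"spin":0,"hand":1},{"translation":[0,0,0],"spin":0,"hand":1}]'
python3 - <<'E'
from h import *
plan(440,220,160,1.7)
im=camera("scene");cv2.imwrite("pics/s12.png",im[:,:,::-1])
im=camera("top");cv2.imwrite("pics/t7.png",im[:,:,::-1]);
t=cv2.imread("pics/t7.png",0);s=cv2.imread("pics/s12.png",0)
for X in((628.3,-163.9,89),(624.9,-79,73),(622.5,6,59),(619.9,90.9,47)):
  for n,g,th in(("top",t,36),("scene",s,30)):
    p=proj(n,X).round().astype(int)
    for c,a,_ in blobs(g,0,th,(p[0]-6,p[1]-6,p[0]+6,p[1]+6),10): print(n,p,c.round(1),round(a),onz(n,c,X[2]).round(1))
E
```

```text
time_s: 43.23
ee_pos: [625.6, -79.9, 170.0]
ee_rot: [0.003, 0.696, 0.718, 0.002]
contact_force: [-0.1, 0.6, 1.0]
grip_width: 85.2
time_s: 44.57
ee_pos: [435.1, 199.1, 165.1]
ee_rot: [-0.0, 0.697, 0.717, -0.0]
contact_force: [0.9, -0.1, 0.3]
grip_width: 85.5
t 44.57 pos [435.1 199.1 165.1] jaw 1.7 tilt 0.05 w 85.5 F [ 0.9 -0.1  0.3] q [ 0.32 -0.16  1.9  -0.    1.41  0.29]
units [0.83 0.22 0.2 ] spin -0.0
top [360 179] [360.6 178.9] 96 [ 628.3 -164.2   89. ]
scene [265 288] [264.8 287.5] 136 [ 627.1 -164.    89. ]
top [321 181] [321.3 181.3] 56 [625.1 -80.   73. ]
scene [290 251] [290.5 250.3] 85 [624.7 -78.1  73. ]
top [282 183] [282.7 183.1] 31 [622.7   5.   59. ]
scene [313 218] [313.2 216.9] 39 [622.4   7.6  59. ]
top [245 185] [245.4 184.6] 13 [620.2  89.6  47. ]
scene [333 187] [333.4 186.9] 12 [620.1  92.5  47. ]
```

View pics/t7.png

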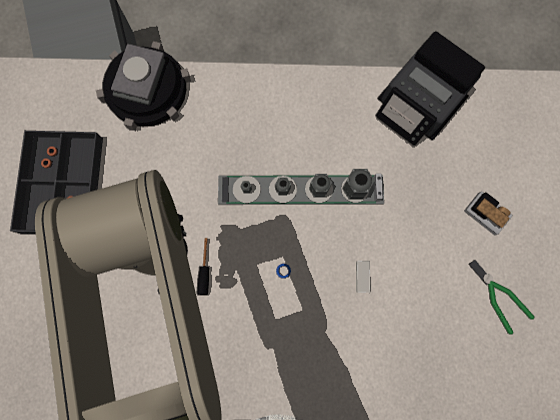

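View pics/s12.png

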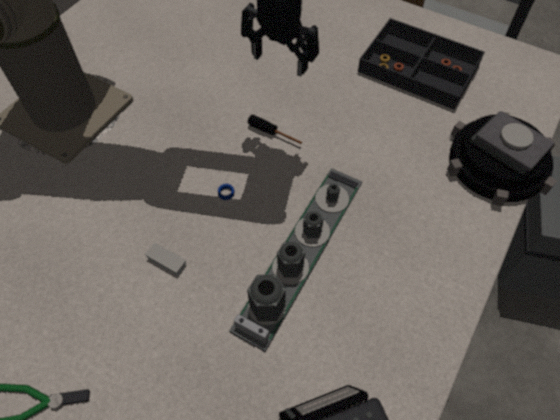

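The row stands upright and in order, the arm is clear, and gland_42 now reads (624.9,-79.0).

```bash
python3 -c "
from workcell import hand_in
print(hand_in())"
```

```text
the job is handed in; nothing more can be done
None
```

The job is handed in. The four glands stand upright on the pads, with the 54 mm one next to the end stop, then 42, 32 and 22 along the row. It took about 45 s of the 112 s allowed.

- **Centring:** averaged over the two cameras, all four sit within about 1 mm of their pad centres. Gland_42 first landed about 2.4 mm off, so I gripped it again, shifted it and re-checked it.
- **Disagreement between cameras:** the two views differed by 1 to 3 mm along the rail throughout, roughly the calibration error. The averaged camera x ran about 1.3 mm above the robot's own reading, and I allowed for that in the later placings.
- **Final state:** the gripper is open and well clear of the row. The highest contact force I saw at the end of a move was about 11 N, as gland_42 first touched its pad. I did not track forces during the moves.

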